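Clamp a square tube in the welding jig with a cam clamp

ROBOT

A 6-joint arm with a two-finger parallel gripper is mounted at the origin on the work surface. World frame = base frame: x ahead of the robot, y to its left, z up, the work surface at z = 0. Lengths are in m, angles in degrees, forces in N, time in s.
With the tool pointing down it reaches from about 0.4 to 0.825 m from the base axis. Payload 7 kg.
Tool frame: the origin (TCP) lies at the very end of the fingers, on their centre line; the grasp point (between the pads) lies 19 mm behind it; z points along the fingers, y is the direction in which the jaws open and shut (so a half turn about z gives the same grasp; the last joint's range is limited). The gripper opens to 88 mm and grips with 3 to 60 N. Pads are 19 mm wide; open, the fingers measure 130 mm over their backs; the gripper's body (78 mm by 193 mm) begins 47 mm behind the grasp point.
Start: joints at [-57.863, 20.546, 0.682, 0, -70.136, -16.507], TCP at [0.182, -0.65, 0.198] pointing down, gripper open.
Joint ranges: [-176.03, 176.03], [-82.01, 121.73], [-58.28, 71.71], [-173.87, 95.51], [-174.79, -0.11], [-173.66, 173.66]. Speed limits (degrees/s): [136.94, 136.94, 172.46, 180, 180, 180].

INTERFACE

Orientations are given as [roll, pitch, yaw] about the fixed x, y, z axes, in that order (R = Rz(yaw) Ry(pitch) Rx(roll)).
In Python, from plant import ctrl, snapshot, workorder gives the robot as it stands. The module is installed in compiled form; this text tells all that it offers.
- The arm moves only by the shell command python3 -m creep 'ROWS'. ROWS is JSON, a list of rows, each a list of 5 numbers: the shift along the tool's x, y, z scaled (see below), then the turn about the tool's z scaled (see below), then the finger opening in mm, from 0 to 87.6. A call has exactly 8 rows; each row is the pose to reach, as a shift and turn from the pose commanded when the call began, along the tool's axes at that moment, turning the shorter way round; what a row does not reach only later rows make up. The controller multiplies each number of a shift by 0.1 m and each number of a turn by 180 degrees. A row lasts 1/12 s, in which the tool goes at most 41.7 mm and 7.16 degrees, less where a joint would pass 70% of its speed; a pose out of reach is approached as far as the arm can. A call with a number of a shift or a turn outside -1 to 1 is refused whole. A call with a gripper value outside its range is refused whole. The fingers move at their own pace and stop on an object; the grip force is fixed at half the most. Time passes only in rows, so rows that repeat a pose let the fingers close, or fill a call up. It gives the time, the measured TCP pose, the force and the opening at its end, in the units of the state.
- ctrl.get_obs(): the state, without advancing time (a new reading comes with each control period).
- snapshot(name): name is "side" or "top"; returns a dict with "img" (400x640x3 uint8, blue, green, red), "camera_matrix" (3x3 intrinsics, pixels), "xyz" and "rotation" of the camera in the world. Camera axes: x right, y up, looking along -z (the intrinsics and any distortion apply to the point x, -y, -z); pixel columns grow to the right and rows downward; lengths in m; the calibration is good to about 2 mm. A picture is of the moment at which its call begins. There is no depth.
- workorder.close_job(): hands the job in, once; it reports no verdict.
The state is a dict: "clock": time; "joint_pos": joint angles; "qvel": joint speeds; "tau": joint torques, N m; "tool_pos": TCP position; "orientation": TCP orientation; "force": force on the tool from outside, world axes, zero at the start; "moment": the same for the moment, N m; "opening": finger opening in m.
Only numpy, scipy, OpenCV 4.12 (cv2) and the standard library are available. Lean on these libraries where they do the work, as an engineer would, in place of code of your own. Each camera call takes 0.05 s, during which the arm holds its last target.

TASK

Get the bright square tube ready for tacking: slide it along its nest until its far end butts tight against the dark cross rail, and set the black hand nut of the blue cam clamp, with the lever still up, so that the orange pad will start to bite on the tube when the red lever is about halfway down. Then flip the red lever fully down so that the tube is locked, and leave the other tools and offcuts where they lie.

Things in the scene. Friction and masses are not known exactly. Their poses are not given: they have to be found in the camera images.
- jig: Fixed welding jig, steel bed 275 x 420 mm, 12 mm thick. Origin underneath; x away from the robot along the tube's nest, y left along the clamp from nose to lever. Nest: two grey guides 22 mm above the bed, 44 mm apart, x -45 to 55, about y = -90 mm. Dark 40 mm cross rail along y, near face x = 85. Blue clamp over x = 0: nut and pad near y = -90, lever pin y = 80, cheeks 67 mm wide, 68 mm high there
- rail_face (a point): Point on the near face of the cross rail, in line with the nest, 20 mm above the bed (mid height of the tube); axes as the jig's. The tube is home when its end is here
- tube: Bright loose square steel tube, 150 mm long, 40 x 40 mm, 3 mm wall, 0.3 to 0.6 kg, lying in the nest under the pad, 15 to 40 mm short of the rail. Origin at the centre of its underside, x along it towards the rail, z up; top face at z = 40 mm. It slides with friction, 2 mm of play each side. Its near end sticks 20 mm or more out of the nest and can be pushed or gripped there
- tube_end (a point): Centre of the tube's far end (the one to butt on the rail), axes as the tube's
- clamp_nut (a joint): Turn of the black hand nut, rad, range 0 to 7, growing clockwise as seen from above. Clockwise lowers spindle and pad, 12 mm per full turn (1.91 mm per rad). It stays where it is left. It starts at 0.6 to 2.3, too loose (pad too high); half-throw bite is near 3.8. Its drag is about 0.2 N m, so grip it firmly (20 N or more)
- nut_grip (a point): On the axis of the black hand nut at mid-height: a round fluted nut 46 mm across, 28 mm high, on the clamp's nose, a white mark on its rim; the 17 mm spindle stands up to 25 mm out of its top. The 44 mm wide nose begins 18 mm below this point. z up the nut's axis, leaning 6 degrees towards the lever while the lever is up. It can be gripped at any yaw and regripped to turn further
- clamp_pad: Orange urethane pad 28 mm across under the spindle. Origin at the centre of its lower face, z up the spindle. It drops 7 mm per rad of lever (11 mm in all; its rim touches first). With the lever upright, 6.3 mm between this point and the tube's top makes it bite at half throw (0.785 rad); 1.4 mm more or less will do. With the lever down the clamp force is then near 38 N, changing 8 N per mm
- clamp_lever (a joint): Angle of the red cam lever, rad: 0 upright (open), 1.571 lying level (fully down, locked, against its stop). It starts at 0 to 0.12. It swings about a level pin along the jig's x, its tip going towards the jig's +y and down. Friction holds it where it is left; moving it takes 4 to 8 N at the grip, more once the pad bites
- lever_pivot (a point): Axis of the lever's pin, 60 mm above the table, axes as the jig's (fixed)
- lever_tip (a point): Free end of the red lever, 150 mm from the pin. The red grip is round, 22 mm in diameter, from 65 mm to 150 mm from the pin; z points outward along the lever
- magnet_square: Bystander: red triangular welding magnet, 96 x 85 mm, 14 mm thick, lying on the jig's bed. Origin at its underside
- wire_brush: Bystander: wire brush with wooden handle, 215 mm long, 26 mm high, lying on the jig's bed to the right of the nest. Origin at its underside
- chipping_hammer: Bystander: chipping hammer, 280 mm long, lying on the table. Origin at mid length, underside
- offcut: Bystander: red-oxide square tube offcut, 120 mm long, 40 mm square, on the table. Origin at its underside
- angle_offcut: Bystander: red-oxide angle-iron offcut, 180 mm long, 40 mm high, on the table. Origin at its underside
- angle_grinder: Bystander: angle grinder, 330 mm long, lying on the table. Origin under its gear head, at the table
- welding_helmet: Bystander: black welding helmet, 225 mm high, standing on the table. Origin at its underside
Not all that is in view belongs to the job. Several things have the shape of the tube; the one meant has the colours described above.

How it is judged (in metres and radians):
On the way:
1. with the lever still up, the tube butts on the rail and the nut is set so that the pad will bite about halfway (value of joint clamp_lever below 0.35 rad and x of tube_end in the frame of rail_face above -0.003 m and value of joint clamp_nut between 3.05 and 4.55 rad), for 0.2 s.
At the end, for the whole second after the job is handed in: The lever is fully down (1.48 rad or more), the pad presses the tube with 18 to 60 N, the tube lies straight in the nest with its end within 3 mm of the rail and at rest; no bystander moved over 30 mm. On the way, with the lever up (under 0.35), the nut stood at 3.05 to 4.55 rad with the tube home (value of joint clamp_lever above 1.48 rad and contact force between clamp_pad and tube between 18 and 60 N and x of tube_end in the frame of rail_face above -0.003 m and angle between the x axis of tube and the x axis of jig, either way round below 0.06 rad and linear speed of tube below 0.01 m/s); the robot touches nothing.
It fails at once if a bystander was moved more than 30 mm (distance of any of magnet_square, wire_brush, chipping_hammer, offcut, angle_offcut, angle_grinder, welding_helmet from where it was at the start of the episode above 0.03 m).
It also fails if it takes over 67 s, if anything falls off the work surface, if the arm or the gripper's body presses on something with over 40 N, if the wrist force passes 120 N, or if a joint passes its speed limit or range.

## Working session

There is one attempt and no reset: what is moved stays moved. The work goes in short steps, Python scripts to look and compute and a shell command to move; the robot and the scene stay as the last step left them, time stands still between calls to the robot, and variables do not carry over. Pictures are saved under pics/ and viewed, and the job is handed in when it is done.

```bash
mkdir -p pics; ls; python3 - <<'E'
from plant import ctrl, snapshot, workorder
import cv2,numpy as np,json
for n in ("side","top"):
    s=snapshot(n); cv2.imwrite(f"pics/{n}0.png",s["img"])
    print(n,np.array(s["camera_matrix"]).tolist(),np.round(s["xyz"],4).tolist(),np.round(s["rotation"],4).tolist(),[k for k in s])
print(ctrl.get_obs())
E
```

```text
pics
side [[395.7674156833395, 0.0, 318.2490839535507], [0.0, 395.7674156833395, 204.72332680391077], [0.0, 0.0, 1.0]] [-0.1662, 0.7082, 0.9665] [48.1305, 0.6395, -133.512] ['img', 'camera_matrix', 'xyz', 'rotation']
top [[473.2564947821406, 0.0, 322.61507593385886], [0.0, 473.2564947821406, 191.02678635972225], [0.0, 0.0, 1.0]] [0.2183, 0.0712, 1.8911] [8.7388, 0.026, -91.5534] ['img', 'camera_matrix', 'xyz', 'rotation']
{'clock': 0.1, 'joint_pos': array([-5.78621160e+01,  2.05865745e+01,  6.41231456e-01, -1.72667321e-02,
       -7.01356957e+01, -1.65040107e+01]), 'qvel': array([ 0.0891571 , -0.08952325,  0.20831354,  0.11311475, -0.03919235,
       -0.05096662]), 'tau': array([-2.00600945e-03, -5.84162772e+01,  2.93751884e+01,  7.01561853e+00,
        1.01295396e-02, -5.31374019e-05]), 'tool_pos': array([ 0.18172278, -0.6496038 ,  0.1975432 ]), 'orientation': array([ 1.79917688e+02, -7.45956688e-03, -1.64372000e+02]), 'force': array([0.63566641, 0.22622441, 0.85828131]), 'moment': array([-0.03452415,  0.03106859,  0.01684854]), 'opening': 0.08740265130605539}
```

View pics/side0.png

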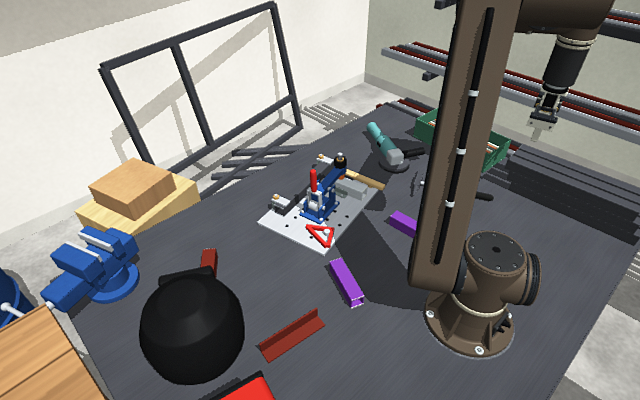

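View pics/top0.png

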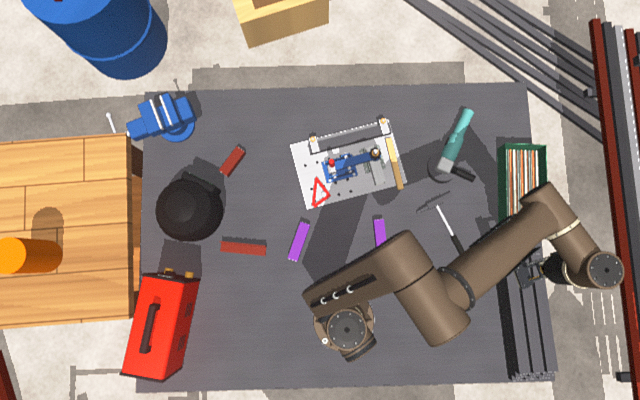

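```bash
cat > h.py <<'E'
import numpy as np,cv2
from scipy.spatial.transform import Rotation as Ro
from plant import ctrl,snapshot
def cam(s): return np.array(s["camera_matrix"]),np.array(s["xyz"]),Ro.from_euler('xyz',s["rotation"],degrees=True).as_matrix()
def ray(s,uv):
    K,c,R=cam(s); d=np.array([(uv[0]-K[0,2])/K[0,0],-(uv[1]-K[1,2])/K[1,1],-1.]); return c,R@d
def onz(s,uv,z):
    c,d=ray(s,uv); return c+d*(z-c[2])/d[2]
def proj(s,p):
    K,c,R=cam(s); q=R.T@(np.asarray(p,float)-c); return np.array([K[0,2]+K[0,0]*q[0]/-q[2],K[1,2]-K[1,1]*q[1]/-q[2]])
def two(s1,u1,s2,u2):
    A=[];b=[]
    for s,u in((s1,u1),(s2,u2)):
        c,d=ray(s,u); d=d/np.linalg.norm(d); P=np.eye(3)-np.outer(d,d); A.append(P);b.append(P@c)
    A=np.vstack(A);b=np.hstack(b); x=np.linalg.lstsq(A,b,rcond=None)[0]; return x,np.linalg.norm(A@x-b)
def crop(s,x0,y0,x1,y1,k,name,grid=10):
    im=cv2.resize(s["img"][y0:y1,x0:x1],None,fx=k,fy=k,interpolation=cv2.INTER_CUBIC)
    for x in range((x0+grid-1)//grid*grid,x1,grid):
        cv2.putText(im,str(x),((x-x0)*k,9),0,.33,(0,0,255),1); cv2.line(im,((x-x0)*k,10),((x-x0)*k,16),(0,0,255),1)
    for y in range((y0+grid-1)//grid*grid,y1,grid):
        cv2.putText(im,str(y),(0,(y-y0)*k+4),0,.33,(0,0,255),1)
    cv2.imwrite("pics/"+name,im)
E
python3 - <<'E'
from h import *
s=snapshot("top"); crop(s,285,110,415,215,6,"t1.png")
s=snapshot("side"); crop(s,250,145,390,260,5,"s1.png")
E
```

```text
(no output)
```

View pics/t1.png

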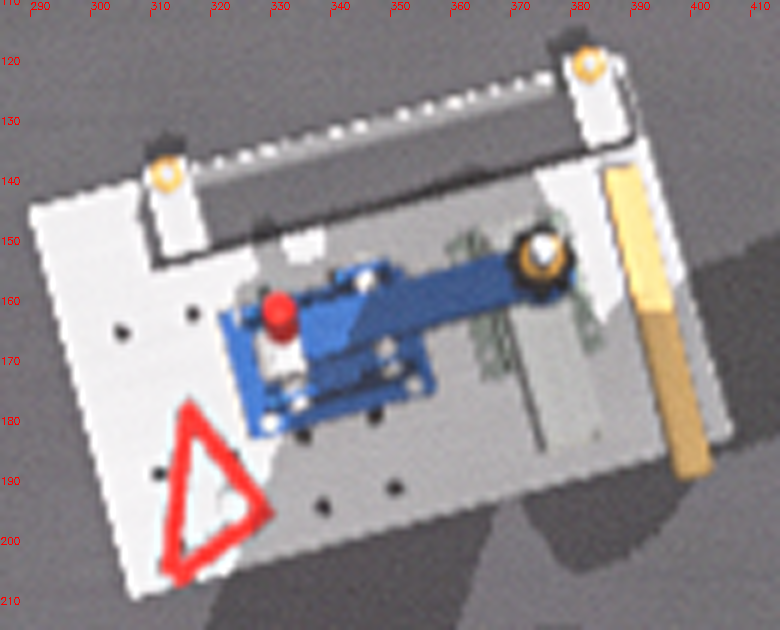

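View pics/s1.png

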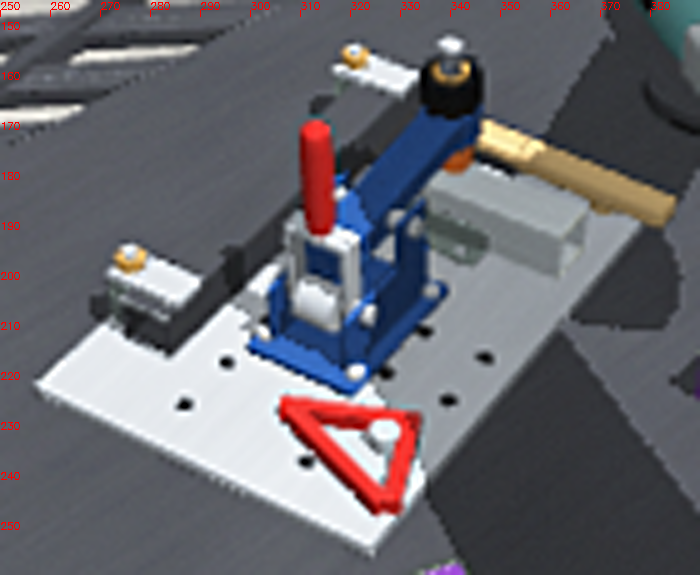

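```bash
python3 - <<'E'
from h import *
t=snapshot("top"); s=snapshot("side")
for n,v,ps in (("top",t,[(290.2,144),(307,209.3),(406.5,182)]),("side",s,[(257.3,221.5),(323.5,255.5),(378,189)])):
    P=[onz(v,p,.012)[:2] for p in ps]
    print(n,np.round(P,4).tolist(),"len",np.linalg.norm(P[0]-P[1]),np.linalg.norm(P[2]-P[1]),
     "yawx",np.degrees(np.arctan2(*(P[0]-P[1])[::-1])),"yawy",np.degrees(np.arctan2(*(P[1]-P[2])[::-1]))-90)
# nut top, lever tip
print("nut collar",two(t,(374.7,152),s,(339.3,159)))
print("spindle top",two(t,(375,151.3),s,(339.3,153.5)))
print("lever tip",two(t,(331,162),s,(312.5,170.5)))
# grease
hsv=cv2.cvtColor(t["img"],cv2.COLOR_BGR2HSV)
for nm,p in (("tube near end L",(374.5,185)),("tube near end R",(384,183))): print(nm,onz(t,p,.052))
for nm,p in (("tube near top R",(361.5,190)),("tube near top L",(367,185.5))): print(nm,onz(s,p,.052))
E
```

```text
top [[0.7047, 0.1911], [0.435, 0.1285], [0.5347, -0.2746]] len 0.27690226286383063 0.4152971920379846 yawx 13.064241137429871 yawy 13.891117959845701
side [[0.6976, 0.1937], [0.4276, 0.1363], [0.5208, -0.24]] len 0.27598462542294105 0.3876990217405606 yawx 11.984022692778217 yawy 13.909245659753523
nut collar (array([ 0.62950932, -0.13664619,  0.14609801]), np.float64(0.0013289715160417679))
spindle top (array([ 0.62677236, -0.1342393 ,  0.17200224]), np.float64(2.1262918880106035e-05))
lever tip (array([0.5834569 , 0.03218635, 0.20815414]), np.float64(0.0013092780467417547))
tube near end L [ 0.5193989  -0.14062342  0.052     ]
tube near end R [ 0.52636601 -0.17840331  0.052     ]
tube near top R [ 0.52978904 -0.15342037  0.052     ]
tube near top L [ 0.5329639  -0.18696275  0.052     ]
```

```bash
python3 - <<'E'
from h import *
t=snapshot("top"); s=snapshot("side")
crop(t,355,140,400,192,11,"t2.png",5)
crop(s,315,145,375,205,10,"s2.png",5)
yaw=np.radians(13.8);X=np.array([np.cos(yaw),np.sin(yaw)]);Y=np.array([-X[1],X[0]])
for p in ((319,150.8),(380,135.5)): 
    w=onz(t,p,.052)[:2]; print("rail top edge",w,w@X,w@Y)
for n,w in (("nut",(.628,-.1355)),("lev",(.5835,.0322)),("tubeL",(.5194,-.1406)),("tubeR",(.5264,-.1784))): w=np.array(w);print(n,w@X,w@Y)
E
```

```text
rail top edge [0.66340871 0.07433521] 0.6619903773917174 -0.08605570679518985
rail top edge [ 0.71953542 -0.17142526] 0.657874851740259 -0.3381102164844506
nut 0.5775510442813538 -0.28138770628710447
lev 0.574337629661303 -0.10791374868401166
tubeL 0.47086934084951654 -0.26043575762160975
tubeR 0.46865071611241355 -0.29881436760524405
```

View pics/t2.png

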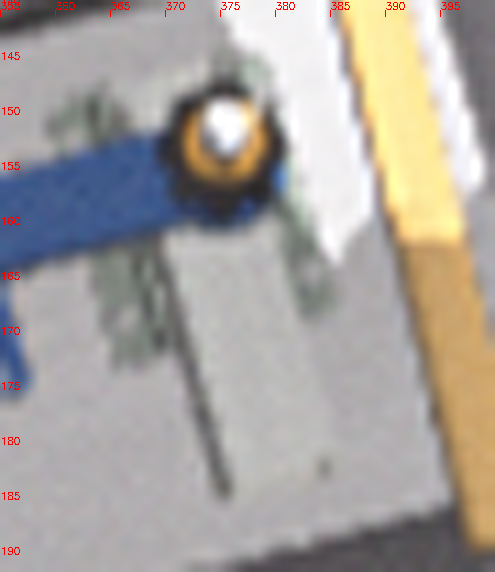

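View pics/s2.png

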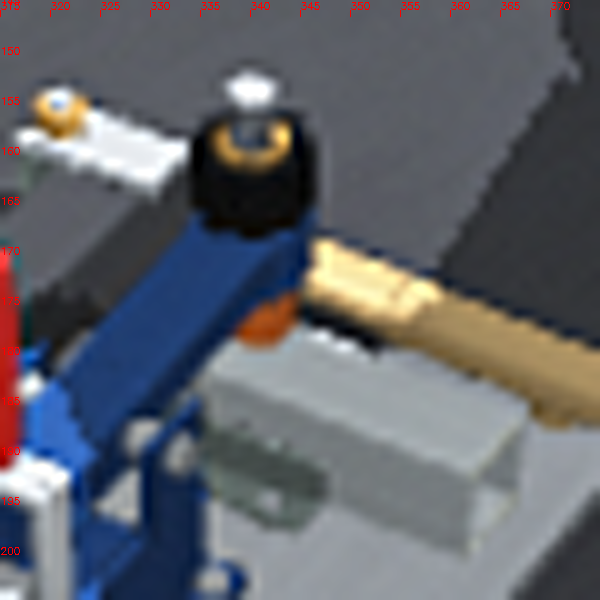

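```bash
cat >> h.py <<'E'
YAW=13.6
def axes():
    y=np.radians(YAW); return np.array([np.cos(y),np.sin(y)]),np.array([-np.sin(y),np.cos(y)])
def st():
    o=ctrl.get_obs(); X,Y=axes(); p=o["tool_pos"]
    print("t %.2f jig X %.4f Y %.4f z %.4f"%(o["clock"],p[:2]@X,p[:2]@Y,p[2]),"rpy",np.round(o["orientation"],2),"F",np.round(o["force"],1),"M",np.round(o["moment"],2),"op %.4f"%o["opening"],"q",np.round(o["joint_pos"],1))
    return o
E
python3 -m creep '[[-0.1,0.1,0,0.012,0],[-0.2,0.2,0,0.012,0],[-0.35,0.35,0,0.012,0],[-0.5,0.5,0,0.012,0],[-0.65,0.65,0,0.012,0],[-0.8,0.8,0,0.012,0],[-0.9,0.9,0,0.012,0],[-1,1,0,0.012,0]]'
python3 -c "from h import *; st()"
```

```text
clock: 1.07
tool_pos: [0.2519, -0.5256, 0.1987]
orientation: [-180.0, 0.0, -166.4]
force: [0.8, -0.2, -0.3]
opening: 0.04
t 1.07 jig X 0.1213 Y -0.5701 z 0.1987 rpy [-1.7997e+02  2.0000e-02 -1.6645e+02] F [ 0.8 -0.2 -0.3] M [-0.05 -0.02 -0.01] op 0.0400 q [-45.2  11.9 -11.3   0.  -66.8 -31.3]
```

```bash

python3 -m creep '[[-0.12,0.12,0,0,0],[-0.24,0.24,0,0,0],[-0.36,0.36,0,0,0],[-0.5,0.48,0,0,0],[-0.62,0.6,0,0,0],[-0.75,0.72,0,0,0],[-0.88,0.84,0,0,0],[-1,0.95,0,0,0]]' | head -2
python3 -m creep '[[-0.12,0.12,0,0,0],[-0.24,0.24,0,0,0],[-0.36,0.36,0,0,0],[-0.5,0.48,0,0,0],[-0.62,0.6,0,0,0],[-0.75,0.72,0,0,0],[-0.88,0.84,0,0,0],[-1,0.95,0,0,0]]' |head -2
python3 -m creep '[[-0.12,0.12,0,0,0],[-0.24,0.24,0,0,0],[-0.36,0.36,0.2,0,0],[-0.5,0.48,0.4,0,0],[-0.62,0.6,0.6,0,0],[-0.75,0.72,0.8,0,0],[-0.88,0.84,1,0,0],[-1,0.95,1,0,0]]'
python3 - <<'E'
from h import *
st()
t=snapshot("top"); s=snapshot("side")
crop(t,325,120,405,220,6,"t3.png")
crop(s,295,125,395,225,6,"s3.png")
E
```

```text
clock: 1.73
tool_pos: [0.3269, -0.4101, 0.1985]
clock: 2.4
tool_pos: [0.402, -0.2944, 0.1985]
clock: 3.07
tool_pos: [0.4745, -0.1783, 0.0948]
orientation: [179.9, -0.3, -166.5]
force: [-1.4, 0.2, -0.0]
opening: 0.0003
t 3.07 jig X 0.4193 Y -0.2849 z 0.0948 rpy [ 179.88   -0.28 -166.54] F [-1.4  0.2 -0. ] M [-0.03  0.14 -0.01] op 0.0003 q [  1.6  10.5 -28.1  -0.1 -51.7 -78.1]
```

View pics/t3.png

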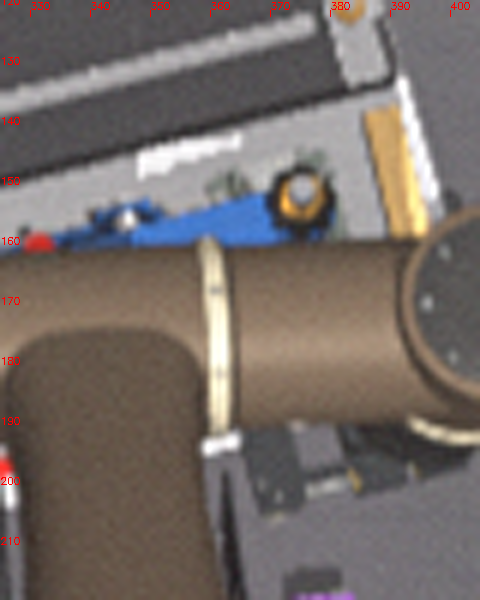

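View pics/s3.png

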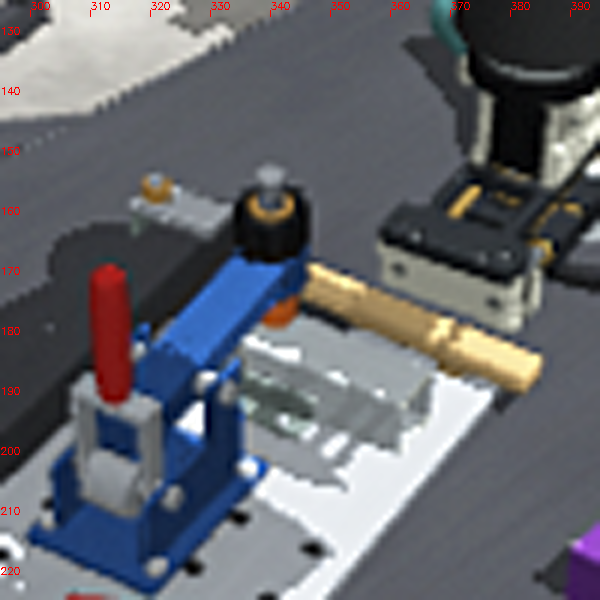

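```bash
python3 - <<'E'
from h import *
o=st();s=snapshot("side");t=snapshot("top");p=o["tool_pos"]
for dz in(0,.019,.066): print(dz,proj(s,p+[0,0,dz]),proj(t,p+[0,0,dz]))
crop(s,330,100,430,200,6,"s4.png")
E
```

```text
t 3.17 jig X 0.4219 Y -0.2855 z 0.0975 rpy [ 1.7999e+02 -8.0000e-02 -1.6639e+02] F [-0.2  0.1  0.5] M [-0.08  0.    0.01] op 0.0004 q [  1.6  10.4 -27.9   0.  -51.9 -78. ]
0 [378.3495341  183.67543044] [386.08034754 193.63822253]
0.019 [378.84537521 179.38649095] [386.7423659  192.90411843]
0.066 [380.11235797 168.42731002] [388.44111526 191.02039592]
```

View pics/s4.png

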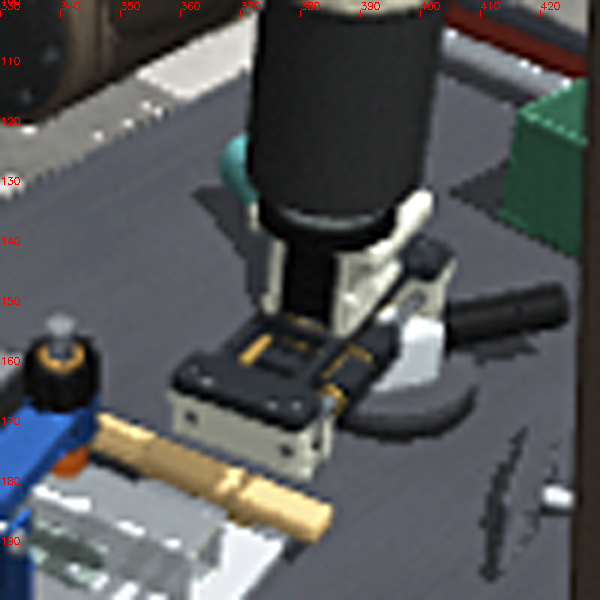

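```bash
python3 - <<'E'
from h import *
s=snapshot("side")
a=cv2.imread("pics/side0.png")
crop(s,350,150,400,200,8,"a.png");b=dict(s);b["img"]=a;crop(b,350,150,400,200,8,"b.png")
cv2.imwrite("pics/s5.png",np.hstack([cv2.imread("pics/a.png"),cv2.imread("pics/b.png")]))
t=snapshot("top"); crop(t,350,150,420,220,8,"t5.png")
E
```

```text
(no output)
```

View pics/s5.png

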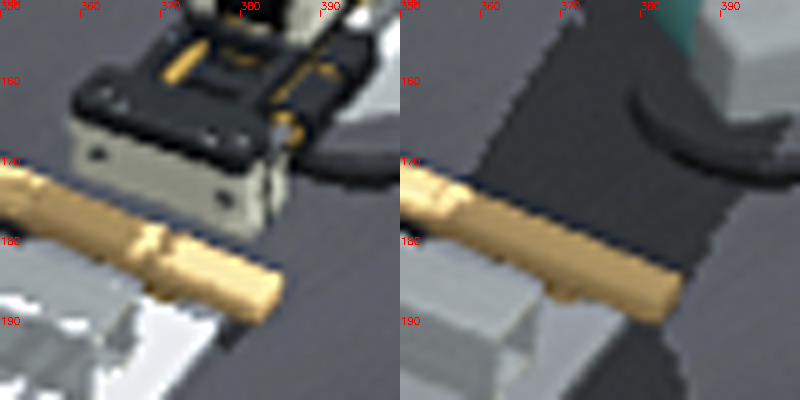

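View pics/t5.png

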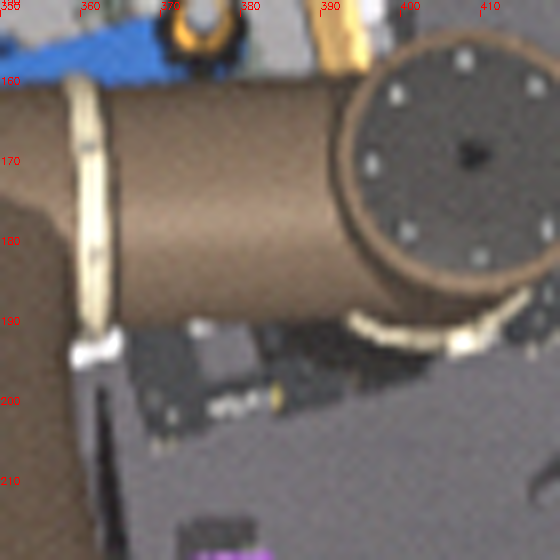

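```bash
python3 - <<'E'
from h import *
s=snapshot("side");t=snapshot("top")
p=np.array([.1817,-.6496,.1975])
for dz in(0,.019,.066,.1): print(dz,proj(s,p+[0,0,dz]),proj(t,p+[0,0,dz]))
b=dict(s);b["img"]=cv2.imread("pics/side0.png");crop(b,500,60,600,160,7,"b.png")
E
```

```text
0 [532.60445773 140.47520095] [527.17297137 268.66733937]
0.019 [534.51464251 135.82416201] [529.49555786 268.7229644 ]
0.066 [539.3942779  123.94291652] [535.47430772 268.86615312]
0.1 [543.06824882 114.99729931] [540.01960813 268.97501128]
```

View pics/b.png

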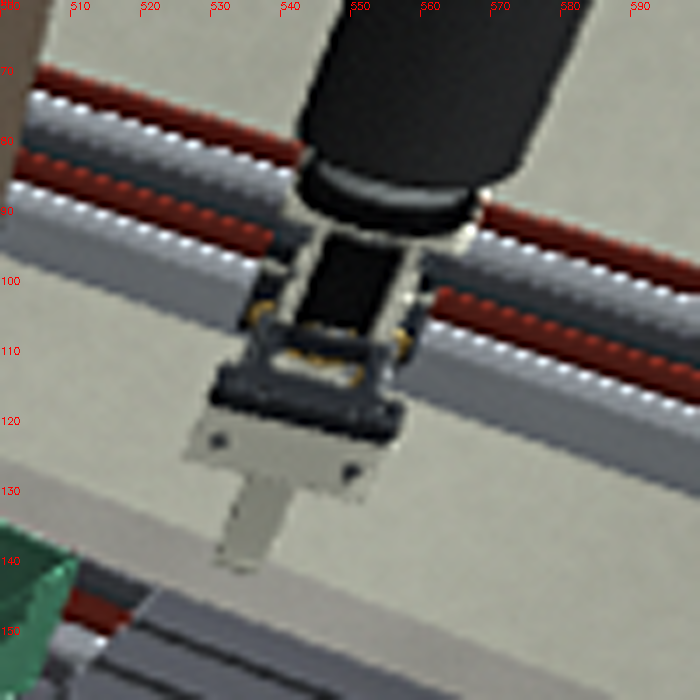

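```bash
python3 - <<'E'
from h import *
s=snapshot("side")
a=cv2.imread("pics/side0.png")
f=lambda im:cv2.resize(im[160:200,350:395],None,fx=8.5,fy=8.5,interpolation=cv2.INTER_NEAREST)
cv2.imwrite("pics/s6.png",np.hstack([f(s["img"]),f(a)]))
o=st();p=o["tool_pos"];X,Y=axes()
p0=np.array([.1817,-.6496,.1975]);ty=np.array([-.2695,.963,0])
print(proj(s,p0+ty*.055),proj(s,p0+ty*.055+[0,0,.066]))
for e in(0,.021,.06,.096): print(e,[np.round(proj(s,p+np.r_[Y,0]*e+[0,0,dz]),1) for dz in(0,.019,.066)])
E
```

```text
t 3.52 jig X 0.4207 Y -0.2872 z 0.0989 rpy [-1.7999e+02  5.0000e-02 -1.6657e+02] F [ 0.7 -0.6 -0.6] M [ 0.03 -0.05  0.03] op 0.0001 q [  1.4  10.2 -27.9   0.  -51.9 -78. ]
[529.89898897 148.08115284] [536.77880334 131.36392068]
0 [array([378.9, 183.2]), array([379.4, 178.9]), array([380.7, 168. ])]
0.021 [array([376.2, 186.5]), array([376.7, 182.2]), array([377.9, 171.2])]
0.06 [array([371. , 192.6]), array([371.4, 188.3]), array([372.6, 177.2])]
0.096 [array([366. , 198.5]), array([366.4, 194.2]), array([367.5, 183.1])]
```

View pics/s6.png

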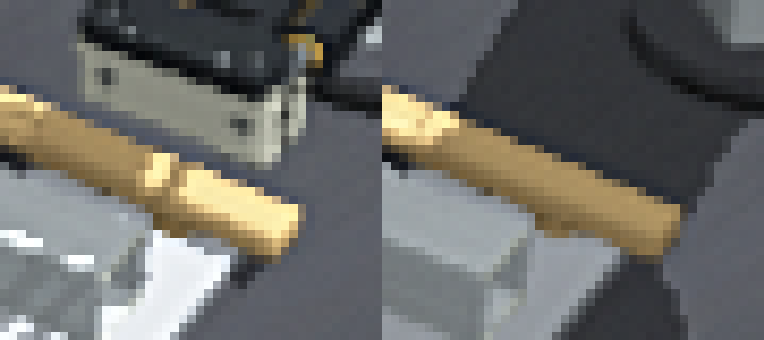

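```bash
python3 - <<'E'
from h import *
s=snapshot("side");t=snapshot("top")
o=st();p=o["tool_pos"];X,Y=axes();X=np.r_[X,0];Y=np.r_[Y,0]
for z in(.066,.1):
  print(z,"top",[np.round(proj(t,p+Y*e+X*f+[0,0,z]),1).tolist() for e in(.096,-.096) for f in(-.039,.039)])
# two-view tri of plate bottom near corner etc
print(two(t,(370.5,204.5),s,(382,178.5)))
print(two(t,(368.5,205),s,(381,170)))
E
```

```text
t 3.62 jig X 0.4207 Y -0.2871 z 0.0987 rpy [-1.7999e+02  4.0000e-02 -1.6657e+02] F [ 0.7 -0.1 -0.4] M [-0.04  0.04  0.01] op 0.0007 q [  1.4  10.2 -27.9  -0.  -51.9 -78. ]
0.066 top [[366.9, 208.1], [361.1, 187.8], [417.0, 194.5], [410.9, 174.4]]
0.1 top [[367.8, 207.0], [361.8, 186.3], [418.8, 193.2], [412.6, 172.7]]
(array([ 0.42166   , -0.10973221,  0.19009676]), np.float64(0.0067752845786095495))
(array([ 0.41700369, -0.09683645,  0.23234792]), np.float64(0.0032849396542919494))
```

```bash
python3 - <<'E'
from h import *
s=snapshot("side");t=snapshot("top")
for z in (0,.05,.1,.2,.25,.3): print(z,proj(s,(0,0,z)),proj(t,(0,0,z)))
for v in (s,t):
    K,c,R=cam(v); print(R@[0,0,-1])
for n,v in (("side",s),("top",t)):
    a=v["img"].copy()
    for q in [(0,0,0),(.15,0,0),(0,.15,0)]: cv2.circle(a,tuple(int(round(x)) for x in proj(v,q)),2,(0,255,0),-1)
    v["img"]=a
crop(s,400,210,560,370,4,"bs.png",20);crop(t,280,270,420,390,4,"bt.png",20)
E
```

```text
0 [466.44596216 316.94690187] [342.69638066 320.18205667]
0.05 [470.89647664 306.59412766] [343.24579111 321.7422162 ]
0.1 [475.63587558 295.56935126] [343.82645743 323.39113296]
0.2 [486.10164633 271.22390493] [345.09287011 326.98736196]
0.25 [491.89899345 257.73813246] [345.78515217 328.95323366]
0.3 [498.12878918 243.24639925] [346.52187444 331.0453021 ]
[ 0.54518411 -0.50730589 -0.6673942 ]
[ 0.15188695 -0.00367095 -0.98839106]
```

View pics/bs.png

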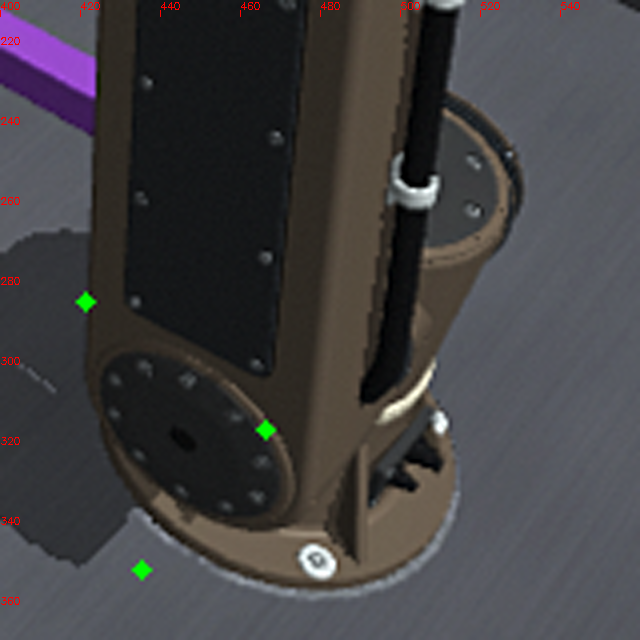

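View pics/bt.png

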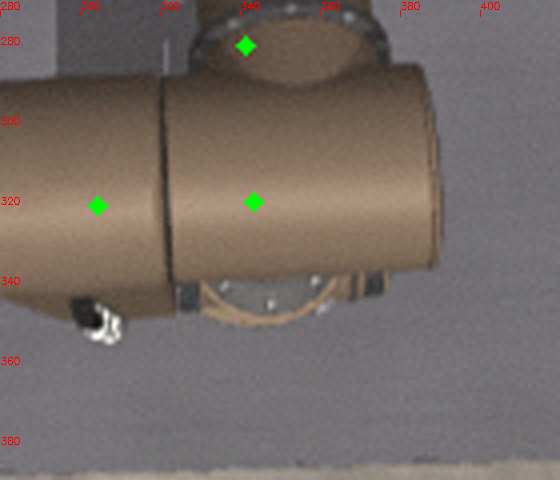

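```bash

python3 -m creep '[[0,0,0,0,87],[0,0,0,0,87],[0,0,0,0,87],[0,0,0,0,87],[0,0,0,0,87],[0,0,0,0,87],[0,0,0,0,87],[0,0,0,0,87]]'
python3 - <<'E'
from h import *
o=st();p=o["tool_pos"];s=snapshot("side");X,Y=axes();Y=np.r_[Y,0]
for e in (-.055,.044,.065,.096): print(e,proj(s,p+Y*e),proj(s,p+Y*e+[0,0,.066]))
crop(s,330,120,420,220,6,"s7.png")
E
```

```text
clock: 4.38
tool_pos: [0.4766, -0.1797, 0.0983]
orientation: [180.0, -0.0, -166.5]
force: [-0.4, -0.5, 0.1]
opening: 0.0482
t 4.38 jig X 0.4210 Y -0.2867 z 0.0983 rpy [ 180.     -0.   -166.53] F [-0.4 -0.5  0.1] M [-0.04 -0.01  0.05] op 0.0482 q [  1.5  10.3 -27.9   0.  -51.9 -78. ]
-0.055 [385.6792451 175.2159375] [387.63388974 160.07454949]
0.044 [373.02050523 190.23627821] [374.64099752 174.88885569]
0.065 [370.18591086 193.59969144] [371.72636579 178.21207628]
0.096 [365.89914736 198.68618891] [367.3149299  183.24193113]
```

View pics/s7.png

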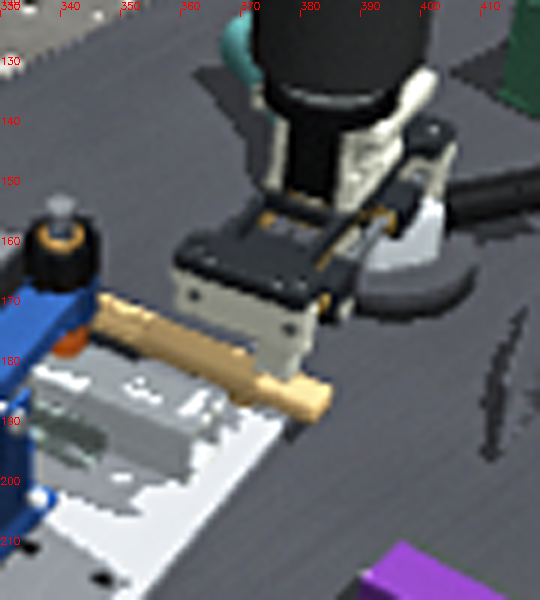

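```bash
python3 - <<'E'
from h import *
s=snapshot("side");t=snapshot("top")
T=[(304,165),(316,162),(310.3,189),(334.5,182),(346.5,178.8),(338,194),(350,191)]
S=[(285,225.5),(293.5,217),(309.3,237),(325.5,219.5),(333,211),(337.5,225),(345,216.5)]
for a,b in zip(T,S):
    x,r=two(t,a,s,b); print(np.round(x,4),round(r,4), np.round(onz(t,a,.012)-onz(s,b,.012),4)[:2])
E
```

```text
[0.6161 0.1369 0.0113] 0.0003 [ 0.0001 -0.0007]
[0.6275 0.0882 0.0112] 0.0008 [-0.0004 -0.0012]
[0.5172 0.114  0.0122] 0.0011 [-0.0014 -0.0008]
[0.543  0.0151 0.0085] 0.0002 [ 0.0022 -0.0022]
[ 0.5547 -0.0336  0.0096] 0.0001 [ 0.0015 -0.0016]
[0.4947 0.0032 0.0075] 0.0013 [ 0.0009 -0.0042]
[ 0.5056 -0.0455  0.0081] 0.0014 [ 0.0006 -0.0039]
```

```bash

python3 -m creep '[[0,0,0.1,0,87],[0,0,0.2,0,87],[0,0,0.3,0,87],[0,0,0.4,0,87],[0,0,0.5,0,87],[0,0,0.5,0,87],[0,0,0.5,0,87],[0,0,0.5,0,87]]'
python3 - <<'E'
from h import *
o=st();p=o["tool_pos"];s=snapshot("side");t=snapshot("top");X,Y=axes();Y=np.r_[Y,0]
for e in (-.055,.044,.065,.096): print(e,proj(s,p+Y*e),proj(s,p+Y*e+[0,0,.066]))
crop(s,330,120,420,220,6,"s8.png")
crop(t,340,150,430,240,6,"t8.png")
E
```

```text
clock: 5.2
tool_pos: [0.4767, -0.1798, 0.0484]
orientation: [-180.0, -0.0, -166.5]
force: [0.3, 0.5, 0.9]
opening: 0.087
t 5.20 jig X 0.4211 Y -0.2869 z 0.0484 rpy [-1.7999e+02 -1.0000e-02 -1.6652e+02] F [0.3 0.5 0.9] M [ 0.02 -0.04 -0.03] op 0.0870 q [  1.5  13.9 -31.2   0.  -44.9 -78. ]
-0.055 [384.25833232 186.03859973] [386.12178092 171.59786851]
0.044 [371.84223714 201.17636316] [373.38365075 186.57069263]
0.065 [369.06554904 204.56171475] [370.53008366 189.92487079]
0.096 [364.86883643 209.67836712] [366.21379634 194.99837923]
```

View pics/s8.png

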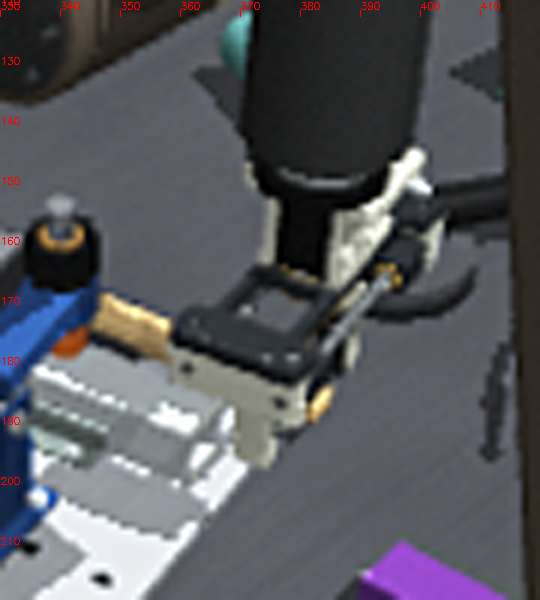

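View pics/t8.png

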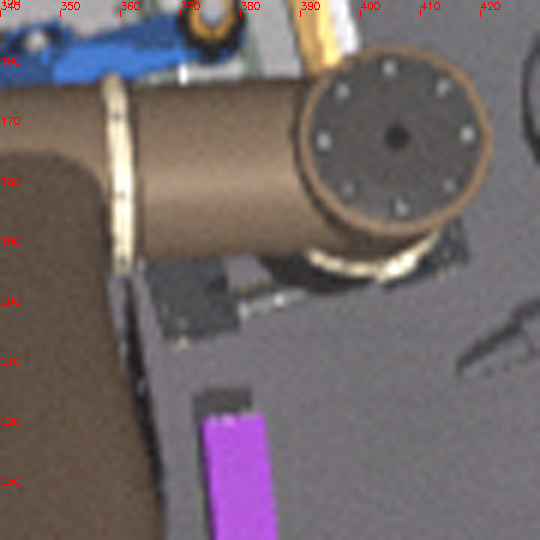

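```bash

python3 -m creep '[[0,0,0.1,0,87],[0,0,0.2,0,87],[0,0,0.3,0,87],[0,0,0.36,0,87],[0,0,0.4,0,87],[0,0,0.42,0,87],[0,0,0.43,0,87],[0,0,0.43,0,87]]'
python3 - <<'E'
from h import *
o=st();p=o["tool_pos"];s=snapshot("side");X,Y=axes();Y=np.r_[Y,0]
for e in (-.055,.044,.065,.096): print(e,proj(s,p+Y*e),proj(s,p+Y*e+[0,0,.066]))
crop(s,330,150,410,230,7,"s9.png")
E
```

```text
clock: 5.97
tool_pos: [0.4764, -0.1798, 0.0052]
orientation: [180.0, -0.0, -166.5]
force: [-0.1, -0.0, 0.0]
opening: 0.0874
t 5.97 jig X 0.4207 Y -0.2867 z 0.0052 rpy [ 1.7999e+02 -3.0000e-02 -1.6653e+02] F [-0.1 -0.   0. ] M [ 0.02  0.15 -0.01] op 0.0874 q [  1.5  17.5 -33.6   0.  -38.9 -78. ]
-0.055 [383.16834498 195.06985311] [384.96107125 181.19515325]
0.044 [370.95583064 210.29420615] [372.43660816 196.28618405]
0.065 [368.22753943 213.69534594] [369.63404451 199.66306129]
0.096 [364.10596188 218.83338304] [365.39708439 204.76827779]
```

View pics/s9.png

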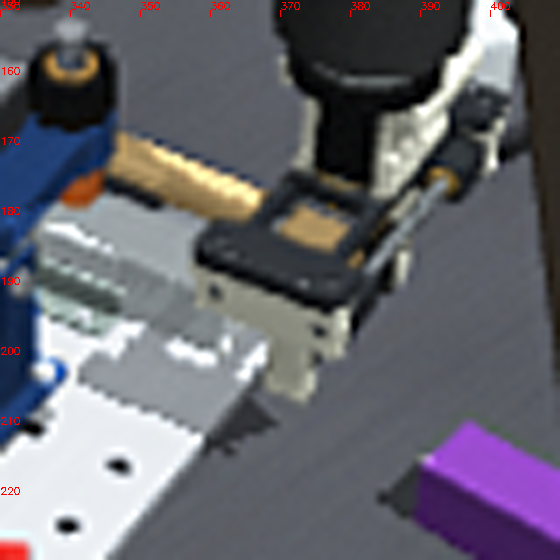

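```bash

python3 -m creep '[[0,0,0.02,0,87],[0,0,0.04,0,87],[0,0,0.05,0,87],[0,0,0.06,0,87],[0,0,0.07,0,87],[0,0,0.07,0,87],[0,0,0.07,0,87],[0,0,0.07,0,87]]'
python3 - <<'E'
from h import *
o=st();p=o["tool_pos"];s=snapshot("side")
for uv in ((371,206.5),(374,206),(368,205)):
    w=onz(s,uv,0)-p; X,Y=axes(); print(uv, w[:2]@X,w[:2]@Y)
E
```

```text
clock: 6.68
tool_pos: [0.4767, -0.1797, -0.0016]
orientation: [-180.0, 0.0, -166.5]
force: [0.1, -0.2, 0.7]
opening: 0.0873
t 6.68 jig X 0.4210 Y -0.2868 z -0.0016 rpy [-1.8000e+02  1.0000e-02 -1.6653e+02] F [ 0.1 -0.2  0.7] M [ 0.02 -0.07  0.05] op 0.0873 q [  1.5  18.1 -34.    0.  -37.9 -78. ]
(371, 206.5) 0.011147282487824563 0.020547178928202695
(374, 206) 0.0031754315030892706 0.012327408225055894
(368, 205) 0.024138748715813965 0.019082935031536685
```

```bash

python3 -m creep '[[0,0,0.02,0,87],[0,0,0.03,0,87],[0,0,0.04,0,87],[0,0,0.05,0,87],[0,0,0.06,0,87],[0,0,0.06,0,87],[0,0,0.06,0,87],[0,0,0.06,0,87]]'
python3 - <<'E'
from h import *
o=st();p=o["tool_pos"];s=snapshot("side")
crop(s,330,150,410,230,7,"s10.png")
E
```

```text
clock: 7.4
tool_pos: [0.4766, -0.1798, -0.0076]
orientation: [-180.0, -0.0, -166.5]
force: [-0.2, -0.7, 0.2]
opening: 0.087
t 7.40 jig X 0.4209 Y -0.2868 z -0.0076 rpy [-180.     -0.   -166.53] F [-0.2 -0.7  0.2] M [0.01 0.01 0.02] op 0.0870 q [  1.5  18.7 -34.3   0.  -37.  -78. ]
```

View pics/s10.png

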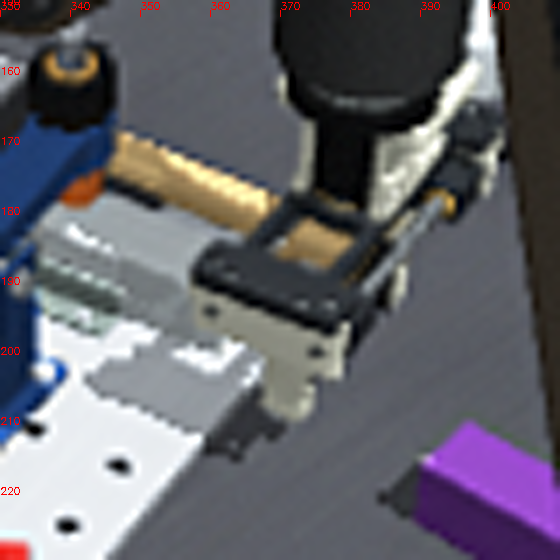

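```bash

python3 -m creep '[[0,0,0.02,0,87],[0,0,0.04,0,87],[0,0,0.06,0,87],[0,0,0.08,0,87],[0,0,0.1,0,87],[0,0,0.1,0,87],[0,0,0.1,0,87],[0,0,0.1,0,87]]'; python3 -c "
from h import *
s=snapshot('side');crop(s,340,170,400,230,9,'s11.png',5)"
```

```text
clock: 8.12
tool_pos: [0.4766, -0.1797, -0.0177]
orientation: [-180.0, -0.0, -166.5]
force: [0.1, -0.4, -0.2]
opening: 0.0869
```

View pics/s11.png

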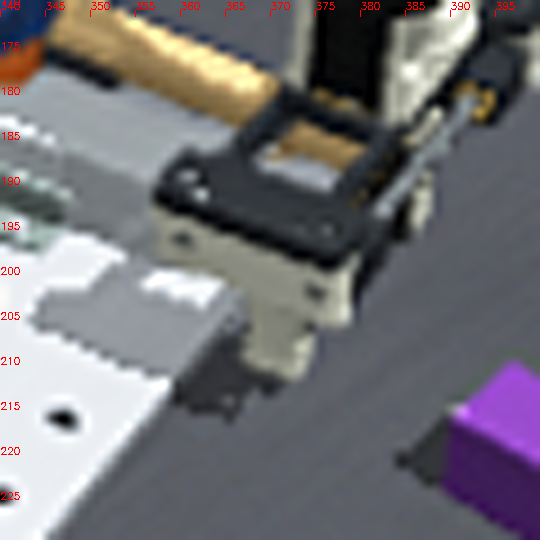

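```bash

python3 -m creep '[[0,0,0.01,0,87],[0,0,0.02,0,87],[0,0,0.03,0,87],[0,0,0.04,0,87],[0,0,0.05,0,87],[0,0,0.05,0,87],[0,0,0.05,0,87],[0,0,0.05,0,87]]'
```

```text
clock: 8.83
tool_pos: [0.4766, -0.1797, -0.0227]
orientation: [180.0, -0.0, -166.5]
force: [0.7, 0.2, 0.8]
opening: 0.087
```

```bash

python3 -m creep '[[0,0,0.01,0,87],[0,0,0.02,0,87],[0,0,0.03,0,87],[0,0,0.04,0,87],[0,0,0.05,0,87],[0,0,0.05,0,87],[0,0,0.05,0,87],[0,0,0.05,0,87]]';  python3 -c "
from h import *
s=snapshot('side');crop(s,340,170,400,230,9,'s12.png',5)"
```

```text
clock: 9.5
tool_pos: [0.4766, -0.1797, -0.0277]
orientation: [180.0, 0.0, -166.5]
force: [-0.5, -1.3, -0.4]
opening: 0.0867
```

View pics/s12.png

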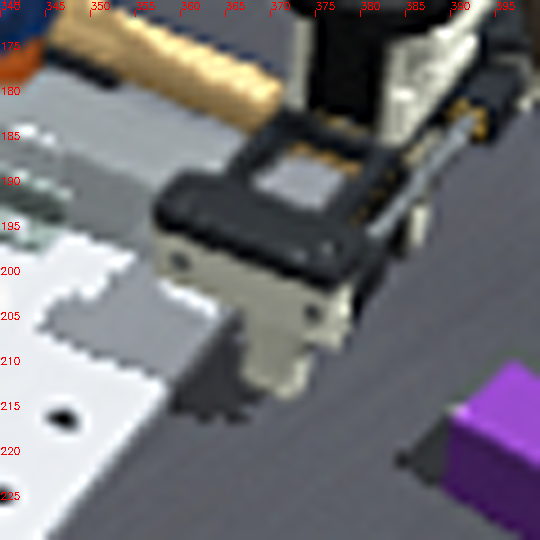

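```bash

python3 -m creep '[[0,0,0.005,0,87],[0,0,0.01,0,87],[0,0,0.015,0,87],[0,0,0.02,0,87],[0,0,0.025,0,87],[0,0,0.03,0,87],[0,0,0.03,0,87],[0,0,0.03,0,87]]'
```

```text
clock: 10.22
tool_pos: [0.4767, -0.1798, -0.0281]
orientation: [-180.0, 0.1, -166.5]
force: [-9.3, 6.0, 34.6]
opening: 0.0868
```

```bash

python3 -m creep '[[0,0,-0.1,0,0],[0,0,-0.2,0,0],[0,0,-0.33,0,0],[0,0.04,-0.33,0,0],[0,0.08,-0.33,0,0],[0,0.08,-0.33,0,0],[0,0.08,-0.33,0,0],[0,0.08,-0.33,0,0]]'
python3 -m creep '[[-0.05,0,0,0,0],[-0.1,0,0,0,0],[-0.15,0,0,0,0],[-0.2,0,0,0,0],[-0.25,0,0,0,0],[-0.3,0,0,0,0],[-0.35,0,0,0,0],[-0.35,0,0,0,0]]'
python3 - <<'E'
from h import *
o=st();s=snapshot("side");t=snapshot("top")
crop(s,320,140,400,220,7,"s13.png")
E
```

```text
clock: 10.88
tool_pos: [0.4743, -0.1718, 0.0018]
orientation: [180.0, -0.1, -166.5]
force: [0.6, 0.1, 0.9]
opening: 0.0394
clock: 11.55
tool_pos: [0.51, -0.1636, 0.0024]
orientation: [-180.0, 0.0, -166.5]
force: [0.5, 0.7, 0.6]
opening: 0.0005
t 11.55 jig X 0.4572 Y -0.2789 z 0.0024 rpy [-1.7998e+02  3.0000e-02 -1.6650e+02] F [0.5 0.7 0.6] M [-0.01 -0.03 -0.04] op 0.0005 q [  3.2  19.8 -30.5   0.  -39.7 -79.7]
```

View pics/s13.png

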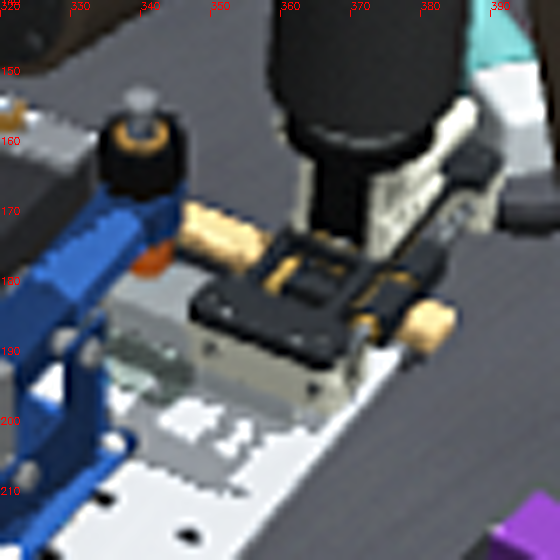

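```bash

python3 -m creep '[[-0.05,0,0,0,0],[-0.1,0,0,0,0],[-0.15,0,0,0,0],[-0.2,0,0,0,0],[-0.25,0,0,0,0],[-0.3,0,0,0,0],[-0.35,0,0,0,0],[-0.35,0,0,0,0]]'
python3 - <<'E'
from h import *
o=st();s=snapshot("side")
crop(s,320,140,400,220,7,"s14.png")
E
```

```text
clock: 12.32
tool_pos: [0.5442, -0.1554, 0.0024]
orientation: [-180.0, 0.1, -166.5]
force: [-0.6, -0.6, -0.6]
opening: 0.0003
t 12.32 jig X 0.4924 Y -0.2790 z 0.0024 rpy [-1.7998e+02  6.0000e-02 -1.6650e+02] F [-0.6 -0.6 -0.6] M [-0.05 -0.04 -0.05] op 0.0003 q [  3.9  22.  -26.6   0.  -41.3 -80.4]
```

View pics/s14.png

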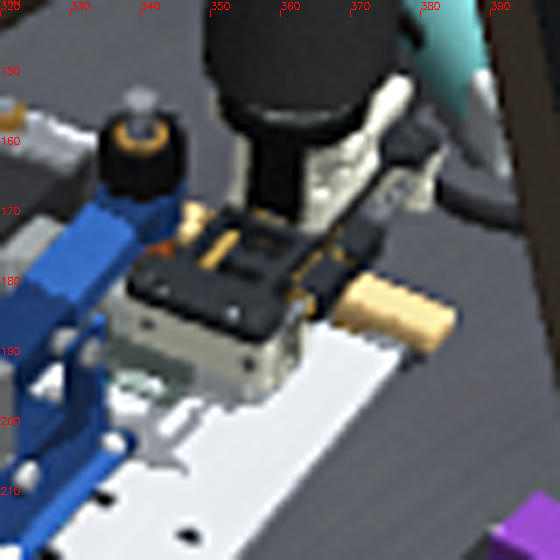

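```bash

python3 -m creep '[[-0.01,0,0,0,0],[-0.02,0,0,0,0],[-0.03,0,0,0,0],[-0.04,0,0,0,0],[-0.05,0,0,0,0],[-0.06,0,0,0,0],[-0.06,0,0,0,0],[-0.06,0,0,0,0]]'; python3 -c "
from h import *
st()"
```

```text
clock: 13.03
tool_pos: [0.5488, -0.1542, 0.0024]
orientation: [-180.0, 0.0, -166.5]
force: [-1.3, -0.0, -0.2]
opening: 0.0007
t 13.03 jig X 0.4971 Y -0.2789 z 0.0024 rpy [-1.8000e+02  2.0000e-02 -1.6653e+02] F [-1.3 -0.  -0.2] M [-0.13  0.37  0.01] op 0.0007 q [  4.   22.4 -26.   -0.  -41.6 -80.5]
```

```bash

python3 -m creep '[[-0.01,0,0,0,0],[-0.02,0,0,0,0],[-0.03,0,0,0,0],[-0.04,0,0,0,0],[-0.05,0,0,0,0],[-0.05,0,0,0,0],[-0.05,0,0,0,0],[-0.05,0,0,0,0]]'; python3 -c "
from h import *
st()"
```

```text
clock: 13.7
tool_pos: [0.552, -0.1534, 0.0022]
orientation: [180.0, -0.1, -166.5]
force: [-5.1, -2.0, 3.7]
opening: 0.0006
t 13.70 jig X 0.5005 Y -0.2789 z 0.0022 rpy [ 1.7998e+02 -1.4000e-01 -1.6654e+02] F [-5.1 -2.   3.7] M [-0.53  2.    0.  ] op 0.0006 q [  4.   22.7 -25.5   0.  -42.  -80.6]
```

```bash

python3 -m creep '[[-0.01,0,0,0,0],[-0.02,0,0,0,0],[-0.03,0,0,0,0],[-0.04,0,0,0,0],[-0.04,0,0,0,0],[-0.04,0,0,0,0],[-0.04,0,0,0,0],[-0.04,0,0,0,0]]'; python3 -c "
from h import *
st()
s=snapshot('side');crop(s,320,140,400,220,7,'s15.png')
t=snapshot('top');crop(t,340,110,410,180,7,'t15.png')"
```

```text
clock: 14.37
tool_pos: [0.5519, -0.1533, 0.0018]
orientation: [179.9, -0.5, -166.6]
force: [-14.2, -3.8, 11.4]
opening: 0.0006
t 14.37 jig X 0.5003 Y -0.2788 z 0.0018 rpy [ 179.92   -0.52 -166.6 ] F [-14.2  -3.8  11.4] M [-1.45  5.37  0.1 ] op 0.0006 q [  4.   22.9 -25.2   0.  -42.4 -80.6]
```

View pics/s15.png

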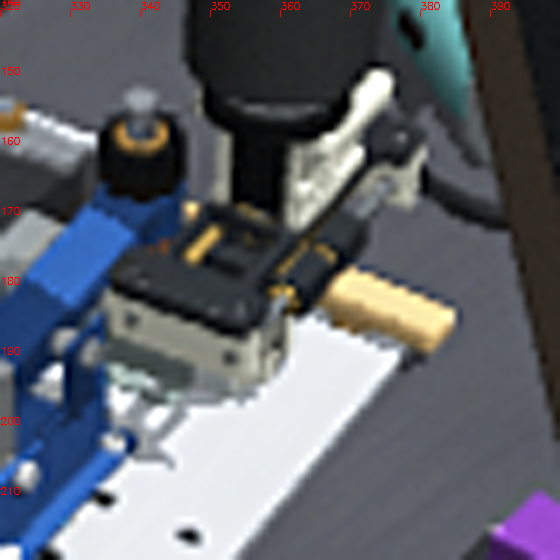

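View pics/t15.png

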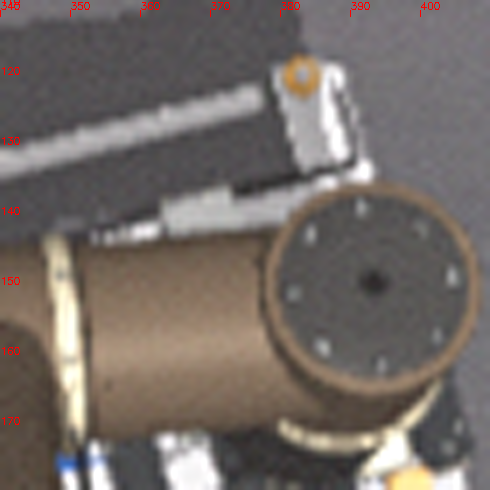

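```bash

python3 -m creep '[[0.1,0,0,0,0],[0.2,0,0,0,0],[0.3,0,0,0,0],[0.35,0,-0.2,0,40],[0.35,0,-0.4,0,87],[0.35,0,-0.6,0,87],[0.35,0,-0.8,0,87],[0.35,0,-1,0,87]]'
python3 -m creep '[[0,0,-0.2,-0.03,87],[0,0,-0.4,-0.07,87],[0,0,-0.6,-0.11,87],[0,0,-0.66,-0.15,87],[0,0,-0.66,-0.19,87],[0,0,-0.66,-0.23,87],[0,0,-0.66,-0.27,87],[0,0,-0.66,-0.3,87]]'
python3 - <<'E'
from h import *
st()
s=snapshot('side');crop(s,290,140,400,225,7,'s16.png')
t=snapshot('top');crop(t,300,110,410,200,7,'t16.png')
E
```

```text
clock: 15.13
tool_pos: [0.5233, -0.1602, 0.1036]
orientation: [-180.0, 0.1, -166.5]
force: [-0.0, 0.4, 0.6]
opening: 0.0282
clock: 15.8
tool_pos: [0.5234, -0.1602, 0.1686]
orientation: [-179.9, 0.0, -112.1]
force: [0.1, -0.6, -0.1]
opening: 0.0813
t 15.80 jig X 0.4710 Y -0.2788 z 0.1686 rpy [-1.7992e+02  5.0000e-02 -1.1214e+02] F [ 0.1 -0.6 -0.1] M [-0.03  0.07  0.01] op 0.0813 q [  3.5   9.8 -18.1  -0.  -62.  -25.6]
```

View pics/s16.png

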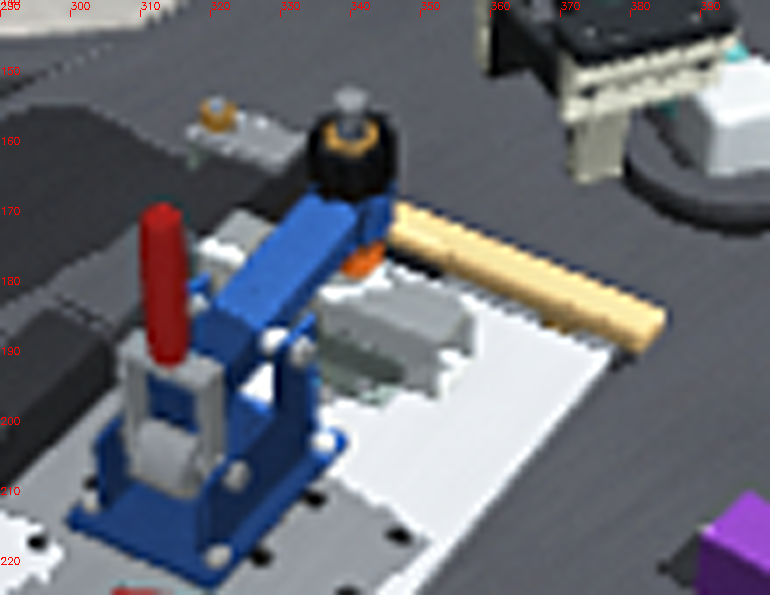

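View pics/t16.png

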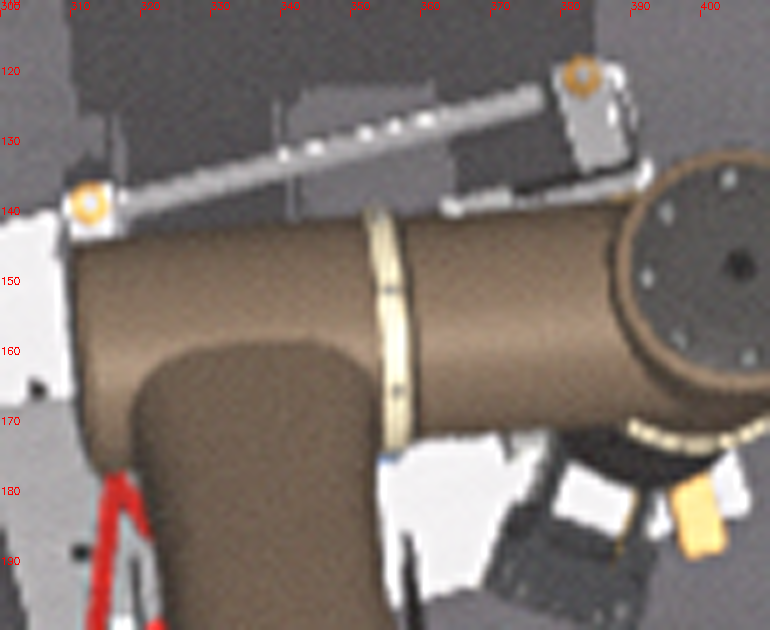

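```bash
python3 - <<'E'
from h import *
s=snapshot("side");t=snapshot("top"); X,Y=axes()
for uv in((353.3,187.3),(357,182)):
    w=onz(s,uv,.052); print("tube near",w[:2]@X,w[:2]@Y)
T=cv2.imread("pics/top0.png");S=s["img"]
def blob(im,box,f):
    x0,y0,x1,y1=box; sub=im[y0:y1,x0:x1]; m=f(sub).astype(np.uint8); ys,xs=np.nonzero(m); 
    return (xs.mean()+x0,ys.mean()+y0),(xs.min()+x0,xs.max()+x0,ys.min()+y0,ys.max()+y0),len(xs)
def gold(b):
    h=cv2.cvtColor(b,cv2.COLOR_BGR2HSV); return (h[...,0]>8)&(h[...,0]<28)&(h[...,1]>110)&(h[...,2]>90)
def dark(b): return b.max(2)<60
def org(b):
    h=cv2.cvtColor(b,cv2.COLOR_BGR2HSV); return (h[...,0]<15)&(h[...,1]>170)&(h[...,2]>80)
a=blob(T,(366,144,384,162),gold);b=blob(S,(334,154,346,165),gold);print("gold",a,b)
a=blob(T,(366,144,384,162),dark);b2=blob(S,(330,152,350,171),dark);print("dark",a,b2)
print("pad",blob(S,(334,170,350,182),org))
for n,u,v in(("ring centre", (374.7,152.7),(339.5,159.2)),("dark ctr",a[0],b2[0])):
    x,r=two(t,u,s,v);print(n,x,r,x[:2]@X,x[:2]@Y)
for z in(.12,.132,.146,.15): 
    w=onz(t,(374.5,153.2),z); print(z,w[:2]@X,w[:2]@Y)
f=lambda im,b:cv2.resize(im[b[1]:b[3],b[0]:b[2]],None,fx=12,fy=12,interpolation=cv2.INTER_NEAREST)
cv2.imwrite("pics/n.png",np.hstack([f(T,(362,142,388,166)),f(S,(327,148,353,172))]))
E
```

```text
tube near 0.51133851545079 -0.2714195272760187
tube near 0.5148062411032589 -0.305647453827748
gold ((np.float64(375.23809523809524), np.float64(153.42857142857142)), (np.int64(372), np.int64(379), np.int64(150), np.int64(156)), 21) ((np.float64(340.0), np.float64(159.8)), (np.int64(337), np.int64(343), np.int64(158), np.int64(161)), 15)
dark ((np.float64(373.70588235294116), np.float64(156.1764705882353)), (np.int64(370), np.int64(378), np.int64(149), np.int64(159)), 17) ((np.float64(338.4251968503937), np.float64(163.51181102362204)), (np.int64(330), np.int64(346), np.int64(156), np.int64(170)), 127)
pad ((np.float64(341.7857142857143), np.float64(176.71428571428572)), (np.int64(339), np.int64(344), np.int64(175), np.int64(178)), 14)
ring centre [ 0.62717579 -0.13610454  0.14656349] 0.0004760931717896671 0.5775864994316912 -0.27976374958044004
dark ctr [ 0.62046684 -0.13055941  0.13317577] 0.005878954613056429 0.5723695545333441 -0.2727965355394112
0.12 0.5815238669741356 -0.2828719246457877
0.132 0.5791349386038708 -0.2808344957320421
0.146 0.5763478555052282 -0.2784574953326722
0.15 0.5755515460484733 -0.2777783523614237
```

View pics/n.png

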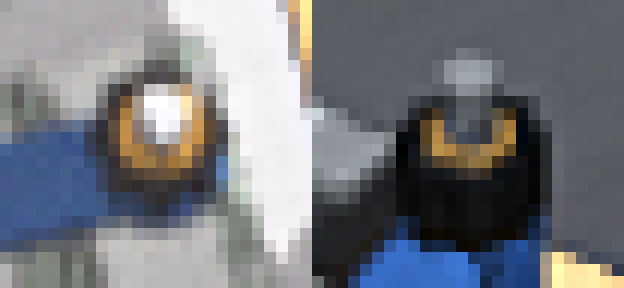

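```bash

python3 -m creep '[[-0.08,-0.11,0,-0.035,87],[-0.16,-0.22,0,-0.075,87],[-0.24,-0.34,0,-0.11,87],[-0.32,-0.46,0,-0.15,87],[-0.4,-0.58,0,-0.19,87],[-0.48,-0.7,0,-0.23,87],[-0.55,-0.8,0,-0.27,87],[-0.607,-0.881,0,-0.31,87]]'
python3 - <<'E'
from h import *
o=st()
s=snapshot('side');crop(s,290,100,390,200,7,'s17.png')
T=np.array([.6279,-.1372]);d=T-o["tool_pos"][:2];y=np.radians(o["orientation"][2]);print(d,[np.cos(y)*d[0]+np.sin(y)*d[1],np.sin(y)*d[0]-np.cos(y)*d[1]])
E
```

```text
clock: 16.67
tool_pos: [0.6288, -0.1378, 0.168]
orientation: [-180.0, -0.0, -56.8]
force: [-0.1, -0.2, 0.0]
opening: 0.0872
t 16.67 jig X 0.5788 Y -0.2818 z 0.1680 rpy [-180.     -0.    -56.75] F [-0.1 -0.2  0. ] M [-0.01  0.18  0.05] op 0.0872 q [  5.   18.8  -6.   -0.  -65.2  28.3]
[-0.00093762  0.00055419] [np.float64(-0.0009775242239751035), np.float64(0.0004803112164757371)]
```

View pics/s17.png

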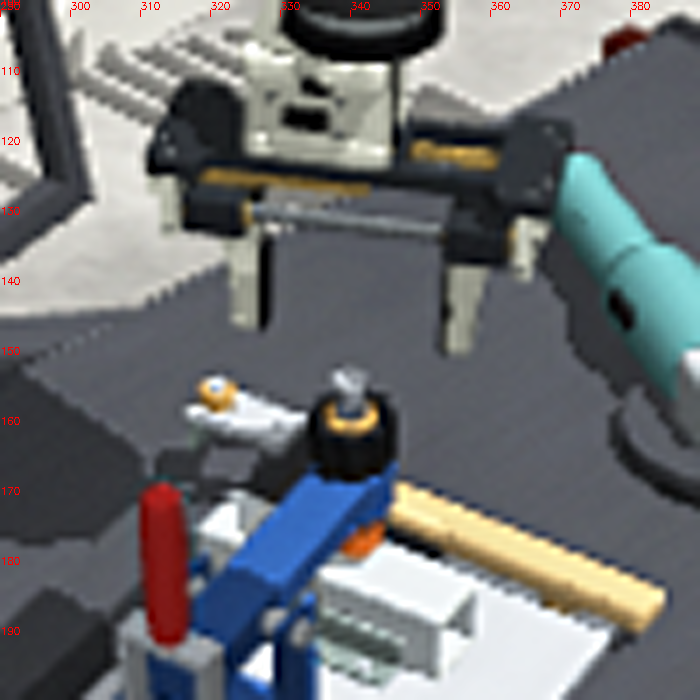

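```bash

python3 - <<'E'
from h import *
o=st();s=snapshot('side');p=o["tool_pos"];y=np.radians(o["orientation"][2]);ty=np.array([np.sin(y),-np.cos(y),0])
for z in(.0,.02,.028,.035): print(z,proj(s,p+[0,0,z]),proj(s,p+ty*.053+[0,0,z]),proj(s,p-ty*.053+[0,0,z]))
crop(s,312,120,372,170,12,'s18.png',5)
E
```

```text
t 16.72 jig X 0.5802 Y -0.2818 z 0.1678 rpy [-1.7999e+02 -3.0000e-02 -5.6160e+01] F [ 2.8 -0.1  1. ] M [-0.07 -0.36 -0.03] op 0.0868 q [  5.   18.9  -5.9   0.  -65.2  28.8]
0.0 [339.2126418  153.72603976] [354.10182465 155.48184479] [324.51479414 151.9927979 ]
0.02 [339.35110431 148.97176617] [354.38585447 150.7133839 ] [324.51141273 147.25274392]
0.028 [339.40724064 147.04425928] [354.50101776 148.7799544 ] [324.51004193 145.33116952]
0.035 [339.45671809 145.34539245] [354.6025253  147.07578582] [324.5088338  143.63761158]
```

View pics/s18.png

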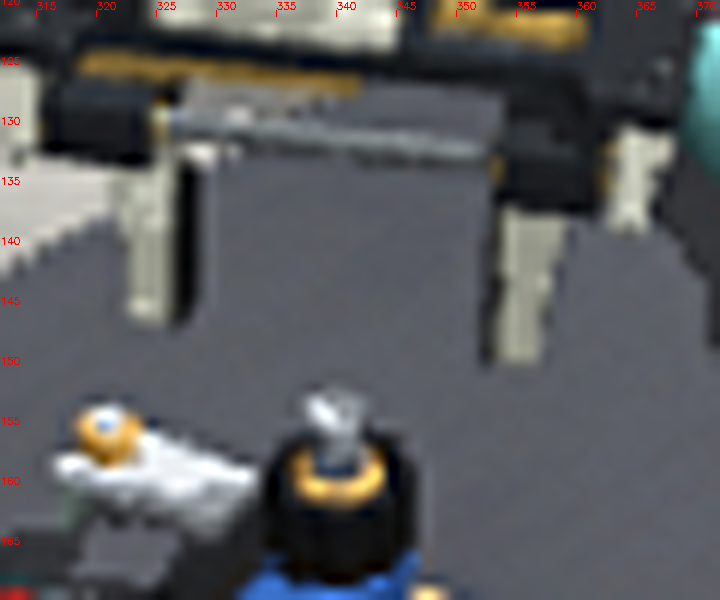

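```bash

python3 -m creep '[[-0.01,0.005,0.1,-0.02,87],[-0.01,0.005,0.2,-0.04,87],[-0.01,0.005,0.32,-0.04,87],[-0.01,0.005,0.44,-0.04,87],[-0.01,0.005,0.56,-0.04,87],[-0.01,0.005,0.66,-0.04,87],[-0.01,0.005,0.74,-0.04,87],[-0.01,0.005,0.74,-0.04,87]]'
python3 - <<'E'
from h import *
o=st();s=snapshot('side');crop(s,300,110,380,190,8,'s19.png',5)
E
```

```text
clock: 17.43
tool_pos: [0.6257, -0.1374, 0.092]
orientation: [179.9, 0.1, -49.8]
force: [0.1, 0.7, -0.8]
opening: 0.0871
t 17.43 jig X 0.5758 Y -0.2807 z 0.0920 rpy [ 1.7986e+02  1.3000e-01 -4.9810e+01] F [ 0.1  0.7 -0.8] M [-0.04  0.22 -0.04] op 0.0871 q [  5.   22.2 -11.6  -0.  -56.4  35.2]
```

View pics/s19.png

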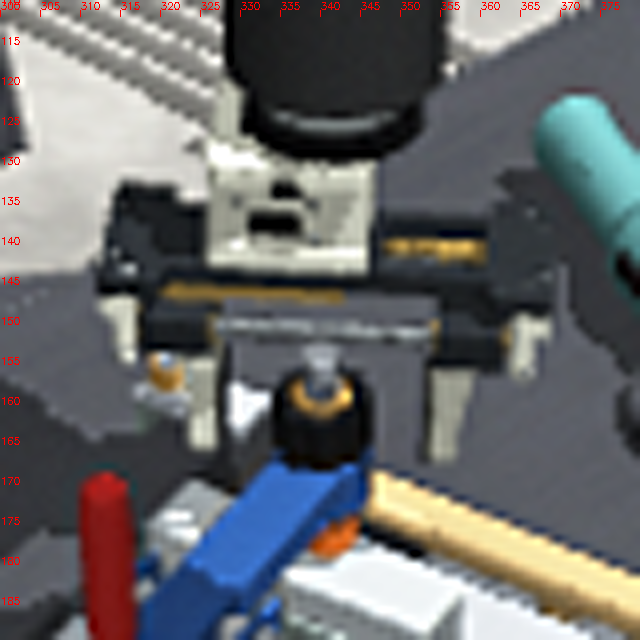

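```bash

python3 -m creep '[[0,0,0,0,40],[0,0,0,0,40],[0,0,0,0,0],[0,0,0,0,0],[0,0,0,0,0],[0,0,0,0,0],[0,0,0,0,0],[0,0,0,0,0]]'
python3 - <<'E'
from h import *
o=st();y=np.radians(o["orientation"][2]);f=o["force"];print("Ftool",np.cos(y)*f[0]+np.sin(y)*f[1],np.sin(y)*f[0]-np.cos(y)*f[1])
s=snapshot('side');crop(s,300,110,380,190,8,'s20.png',5)
E
```

```text
clock: 18.15
tool_pos: [0.627, -0.1375, 0.0945]
orientation: [-180.0, -0.0, -49.7]
force: [0.2, -0.3, 1.1]
opening: 0.0459
t 18.15 jig X 0.5771 Y -0.2810 z 0.0945 rpy [-1.800e+02 -1.000e-02 -4.972e+01] F [ 0.2 -0.3  1.1] M [-0.06  0.31 -0.04] op 0.0459 q [  5.   22.  -11.4   0.  -56.5  35.3]
Ftool 0.3309038126055348 0.07301954243554204
```

View pics/s20.png

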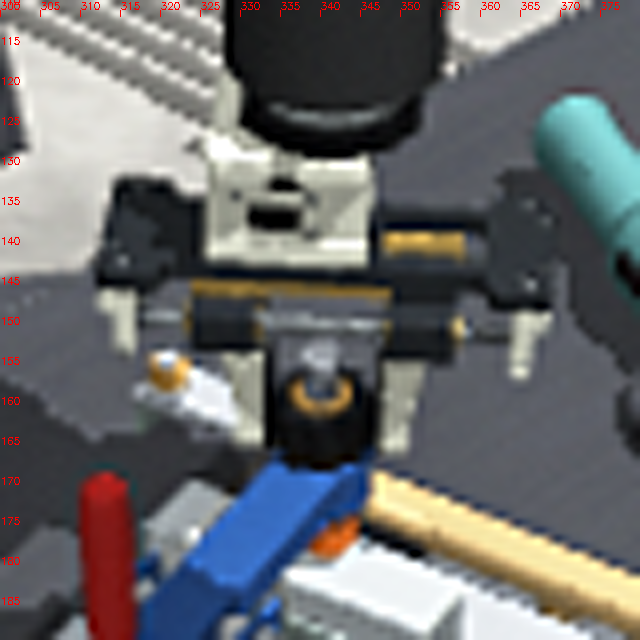

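```bash

python3 -m creep '[[0,0,0,-0.02,0],[0,0,0,-0.04,0],[0,0,0,-0.06,0],[0,0,0,-0.08,0],[0,0,0,-0.1,0],[0,0,0,-0.12,0],[0,0,0,-0.14,0],[0,0,0,-0.16,0]]'; python3 -c "
from h import *
st()"
python3 -m creep '[[0,0,0,-0.02,0],[0,0,0,-0.04,0],[0,0,0,-0.06,0],[0,0,0,-0.08,0],[0,0,0,-0.1,0],[0,0,0,-0.12,0],[0,0,0,-0.14,0],[0,0,0,-0.16,0]]'; python3 -c "
from h import *
st()"
```

```text
clock: 18.87
tool_pos: [0.6274, -0.1372, 0.0943]
orientation: [180.0, -0.0, -20.7]
force: [3.6, 2.6, -2.4]
opening: 0.0459
t 18.87 jig X 0.5776 Y -0.2809 z 0.0943 rpy [ 1.7999e+02 -2.0000e-02 -2.0730e+01] F [ 3.6  2.6 -2.4] M [-0.63 -0.45 -0.27] op 0.0459 q [  5.   22.1 -11.4   0.  -56.5  64.2]
clock: 19.53
tool_pos: [0.6277, -0.1366, 0.0943]
orientation: [-180.0, -0.1, 8.1]
force: [1.6, 5.1, -0.8]
opening: 0.0463
t 19.53 jig X 0.5780 Y -0.2804 z 0.0943 rpy [-1.7998e+02 -6.0000e-02  8.0800e+00] F [ 1.6  5.1 -0.8] M [ 0.54 -0.38 -0.17] op 0.0463 q [  5.1  22.1 -11.4  -0.  -56.5  93. ]
```

```bash

python3 -m creep '[[0,0,0,-0.02,0],[0,0,0,-0.04,0],[0,0,0,-0.06,0],[0,0,0,-0.08,0],[0,0,0,-0.1,0],[0,0,0,-0.12,0],[0,0,0,-0.13,0],[0,0,0,-0.13,0]]'; python3 -c "
from h import *
st()"
```

```text
clock: 20.2
tool_pos: [0.6286, -0.1353, 0.0941]
orientation: [-180.0, -0.2, 31.4]
force: [4.4, 8.9, -3.3]
opening: 0.0465
t 20.20 jig X 0.5791 Y -0.2794 z 0.0941 rpy [-179.96   -0.22   31.36] F [ 4.4  8.9 -3.3] M [ 2.6  -1.43 -0.63] op 0.0465 q [  5.1  22.1 -11.4  -0.2 -56.4 116.3]
```

```bash

python3 -m creep '[[0,0,0,-0.02,0],[0,0,0,-0.04,0],[0,0,0,-0.06,0],[0,0,0,-0.06,0],[0,0,0,-0.06,0],[0,0,0,-0.06,0],[0,0,0,-0.06,0],[0,0,0,-0.06,0]]'; python3 - <<'E'
from h import *
o=st()
s=snapshot('side');crop(s,300,110,380,190,8,'s21.png',5)
E
```

```text
clock: 20.87
tool_pos: [0.6278, -0.1354, 0.094]
orientation: [-180.0, -0.2, 42.1]
force: [2.0, 8.9, -2.1]
opening: 0.0464
t 20.87 jig X 0.5784 Y -0.2792 z 0.0940 rpy [-1.7996e+02 -1.5000e-01  4.2080e+01] F [ 2.   8.9 -2.1] M [ 2.65 -0.7  -0.32] op 0.0464 q [ 5.10e+00  2.21e+01 -1.14e+01 -1.00e-01 -5.64e+01  1.27e+02]
```

View pics/s21.png

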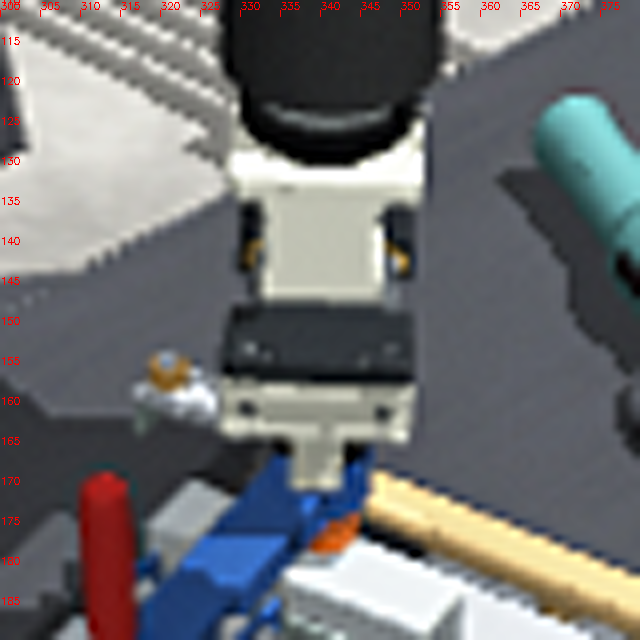

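```bash

python3 -m creep '[[0,0,0,-0.02,0],[0,0,0,-0.04,0],[0,0,0,-0.06,0],[0,0,0,-0.08,0],[0,0,0,-0.1,0],[0,0,0,-0.1,0],[0,0,0,-0.1,0],[0,0,0,-0.1,0]]'; python3 -c "
from h import *
st()"
python3 -m creep '[[0,0,0,-0.02,0],[0,0,0,-0.04,0],[0,0,0,-0.06,0],[0,0,0,-0.08,0],[0,0,0,-0.1,0],[0,0,0,-0.12,0],[0,0,0,-0.12,0],[0,0,0,-0.12,0]]'; python3 -c "
from h import *
st()"
```

```text
clock: 21.58
tool_pos: [0.627, -0.1355, 0.0937]
orientation: [-179.9, -0.1, 60.1]
force: [0.0, 7.8, -2.2]
opening: 0.0461
t 21.58 jig X 0.5776 Y -0.2792 z 0.0937 rpy [-1.7994e+02 -1.2000e-01  6.0070e+01] F [ 0.   7.8 -2.2] M [ 2.52 -0.16 -0.27] op 0.0461 q [  5.1  22.1 -11.4  -0.2 -56.5 145. ]
clock: 22.25
tool_pos: [0.6265, -0.1357, 0.0934]
orientation: [-179.9, -0.1, 81.7]
force: [-1.7, 7.5, -2.3]
opening: 0.0457
t 22.25 jig X 0.5770 Y -0.2792 z 0.0934 rpy [-1.7993e+02 -1.3000e-01  8.1660e+01] F [-1.7  7.5 -2.3] M [ 2.51  0.02 -0.29] op 0.0457 q [  5.1  22.1 -11.5  -0.2 -56.5 166.7]
```

```bash

for i in 1; do
python3 -m creep '[[0,0,0,0.03,0],[0,0,0,0.06,0],[0,0,0,0.09,0],[0,0,0,0.12,0],[0,0,0,0.15,0],[0,0,0,0.18,0],[0,0,0,0.21,0],[0,0,0,0.24,0]]'; python3 -c "
from h import *
st()"
python3 -m creep '[[0,0,0,0.03,0],[0,0,0,0.06,0],[0,0,0,0.09,0],[0,0,0,0.12,0],[0,0,0,0.15,0],[0,0,0,0.18,0],[0,0,0,0.21,0],[0,0,0,0.24,0]]'; python3 -c "
from h import *
st()"
done
```

```text
clock: 22.92
tool_pos: [0.6271, -0.1362, 0.0936]
orientation: [-180.0, -0.1, 38.3]
force: [-0.9, 4.6, -4.1]
opening: 0.0461
t 22.92 jig X 0.5775 Y -0.2798 z 0.0936 rpy [-1.7995e+02 -5.0000e-02  3.8260e+01] F [-0.9  4.6 -4.1] M [ 0.77 -0.78  0.26] op 0.0461 q [ 5.100e+00  2.210e+01 -1.150e+01 -1.000e-01 -5.640e+01  1.232e+02]
clock: 23.58
tool_pos: [0.6271, -0.1367, 0.0937]
orientation: [-180.0, 0.0, -5.0]
force: [1.5, 2.6, -3.9]
opening: 0.0464
t 23.58 jig X 0.5774 Y -0.2804 z 0.0937 rpy [-1.7997e+02  1.0000e-02 -4.9500e+00] F [ 1.5  2.6 -3.9] M [ 0.38 -0.21  0.21] op 0.0464 q [  5.1  22.1 -11.4  -0.  -56.5  80. ]
```

Drag reads about +0.2 N m, as expected for the nut turning with the fingers. I'll carry on clockwise.

```bash

python3 -m creep '[[0,0,0,0.03,0],[0,0,0,0.06,0],[0,0,0,0.09,0],[0,0,0,0.12,0],[0,0,0,0.15,0],[0,0,0,0.18,0],[0,0,0,0.21,0],[0,0,0,0.24,0]]'; python3 -c "
from h import *
st()"
python3 -m creep '[[0,0,0,0.03,0],[0,0,0,0.06,0],[0,0,0,0.09,0],[0,0,0,0.12,0],[0,0,0,0.15,0],[0,0,0,0.18,0],[0,0,0,0.21,0],[0,0,0,0.24,0]]'; python3 -c "
from h import *
st()"
python3 -m creep '[[0,0,0,0.03,0],[0,0,0,0.06,0],[0,0,0,0.09,0],[0,0,0,0.12,0],[0,0,0,0.15,0],[0,0,0,0.18,0],[0,0,0,0.21,0],[0,0,0,0.25,0]]'; python3 -c "
from h import *
st()
s=snapshot('side');crop(s,300,110,380,190,8,'s22.png',5)"
```

```text
clock: 24.25
tool_pos: [0.6267, -0.137, 0.0938]
orientation: [180.0, 0.0, -48.2]
force: [0.2, 1.3, -1.5]
opening: 0.046
t 24.25 jig X 0.5769 Y -0.2805 z 0.0938 rpy [ 1.7999e+02  5.0000e-02 -4.8170e+01] F [ 0.2  1.3 -1.5] M [0.48 0.08 0.15] op 0.0460 q [  5.   22.1 -11.5  -0.  -56.5  36.8]
clock: 24.92
tool_pos: [0.6264, -0.1371, 0.0937]
orientation: [180.0, 0.0, -91.4]
force: [-3.6, 0.9, -1.1]
opening: 0.0456
t 24.92 jig X 0.5766 Y -0.2805 z 0.0937 rpy [ 1.7995e+02  3.0000e-02 -9.1380e+01] F [-3.6  0.9 -1.1] M [0.36 0.27 0.27] op 0.0456 q [  5.   22.1 -11.5  -0.  -56.5  -6.4]
clock: 25.58
tool_pos: [0.626, -0.1371, 0.0937]
orientation: [179.9, -0.1, -136.3]
force: [-3.8, 2.5, -1.3]
opening: 0.0463
t 25.58 jig X 0.5762 Y -0.2804 z 0.0937 rpy [ 1.7992e+02 -6.0000e-02 -1.3630e+02] F [-3.8  2.5 -1.3] M [0.03 0.32 0.24] op 0.0463 q [  5.   22.1 -11.5  -0.  -56.5 -51.3]
```

View pics/s22.png

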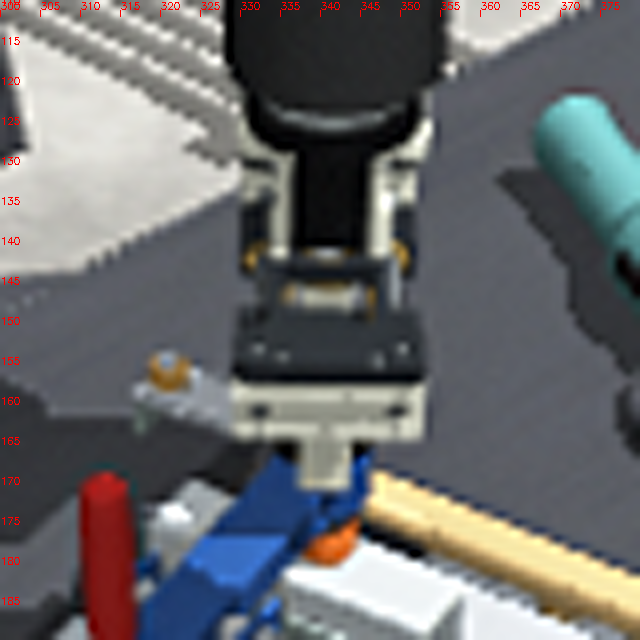

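```bash

python3 -m creep '[[0,0,0,0,87],[0,0,0,0,87],[0,0,0,0,87],[0,0,0,0,87],[0,0,-0.1,0,87],[0,0,-0.3,0,87],[0,0,-0.6,0,87],[0,0,-0.9,0,87]]'
python3 -m creep '[[0,0,-0.2,-0.03,0],[0,0,-0.3,-0.07,0],[0,0,-0.4,-0.11,0],[0,0,-0.4,-0.15,0],[0,0,-0.4,-0.19,0],[0,0,-0.4,-0.23,0],[0,0,-0.4,-0.27,0],[0,0,-0.4,-0.3,0]]'
python3 - <<'E'
from h import *
o=st()
s=snapshot('side');f=lambda im:cv2.resize(im[145:195,318:368],None,fx=8,fy=8,interpolation=cv2.INTER_NEAREST)
cv2.imwrite("pics/s23.png",np.hstack([f(cv2.imread("pics/side0.png")),f(s["img"])]))
cv2.imwrite("pics/side23.png",s["img"])
E
```

```text
clock: 26.3
tool_pos: [0.6266, -0.1376, 0.1856]
orientation: [180.0, -0.1, -136.0]
force: [1.2, -0.4, -0.3]
opening: 0.0863
clock: 26.97
tool_pos: [0.6271, -0.1376, 0.2255]
orientation: [-179.9, -0.0, -81.7]
force: [0.0, 0.1, 0.3]
opening: 0.0396
t 26.97 jig X 0.5772 Y -0.2812 z 0.2255 rpy [-1.7994e+02 -2.0000e-02 -8.1660e+01] F [0.  0.1 0.3] M [-0.01  0.14 -0.03] op 0.0396 q [  5.   16.6  -1.5   0.  -71.9   3.3]
```

View pics/s23.png

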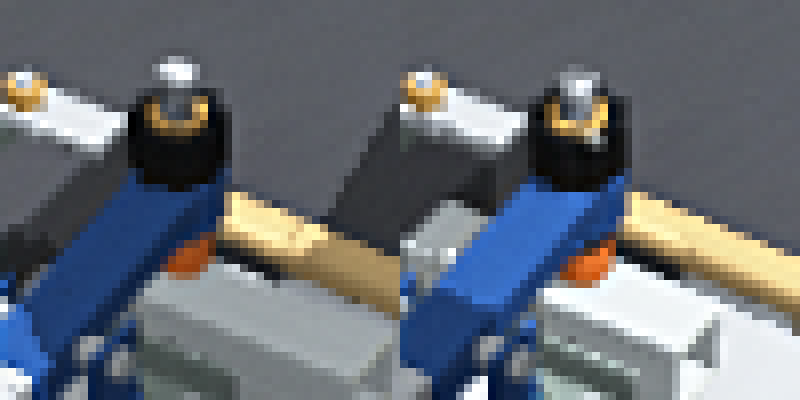

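```bash
python3 - <<'E'
from h import *
s=snapshot("side");X,Y=axes()
o=np.array([*(.5775*X-.281*Y),.133]); ax=np.array([*(np.sin(np.radians(6))*Y),np.cos(np.radians(6))])
K,c,R=cam(s)
u=np.cross(ax,[1,0,0]);u/=np.linalg.norm(u);v=np.cross(ax,u)
def rim(pt,r): 
    return np.array([proj(s,pt+r*(np.cos(a)*u+np.sin(a)*v)) for a in np.linspace(0,6.28,60)])
for g in(0.003,.0063,.009,.012):
    q=rim(o+ax*((.052+g-.133)/ax[2]),.014); print("gap",g,"bottom row",q[:,1].max(),"col",q[q[:,1].argmax(),0],q[:,0].min(),q[:,0].max())
for n in("side0","side23"):
    im=cv2.imread(f"pics/{n}.png").astype(int); 
    for cc in(340,341,342,343): print(n,cc,[tuple(im[r,cc]) for r in range(176,183)])
E
```

```text
gap 0.003 bottom row 180.7178685930436 col 340.02428309459685 336.36058990006006 343.8778666619421
gap 0.0063 bottom row 180.0665163103341 col 339.9993640601781 336.32982746203527 343.8594227559929
gap 0.009 bottom row 179.53198826442724 col 339.97891441545073 336.3045829828722 343.8442871452391
gap 0.012 bottom row 178.93636803166524 col 339.9561275434696 336.27645381507784 343.8274219356705
side0 340 [(np.int64(43), np.int64(68), np.int64(130)), (np.int64(24), np.int64(76), np.int64(160)), (np.int64(18), np.int64(66), np.int64(155)), (np.int64(73), np.int64(105), np.int64(151)), (np.int64(166), np.int64(162), np.int64(156)), (np.int64(176), np.int64(172), np.int64(161)), (np.int64(172), np.int64(169), np.int64(160))]
side0 341 [(np.int64(28), np.int64(80), np.int64(164)), (np.int64(27), np.int64(76), np.int64(160)), (np.int64(16), np.int64(63), np.int64(149)), (np.int64(71), np.int64(103), np.int64(147)), (np.int64(169), np.int64(165), np.int64(158)), (np.int64(174), np.int64(170), np.int64(158)), (np.int64(170), np.int64(168), np.int64(159))]
side0 342 [(np.int64(27), np.int64(75)
[... 1265 characters left out ...]
int64(251), np.int64(244))]
side23 342 [(np.int64(34), np.int64(72), np.int64(143)), (np.int64(47), np.int64(120), np.int64(237)), (np.int64(39), np.int64(109), np.int64(227)), (np.int64(13), np.int64(85), np.int64(207)), (np.int64(145), np.int64(161), np.int64(193)), (np.int64(253), np.int64(247), np.int64(237)), (np.int64(250), np.int64(247), np.int64(241))]
side23 343 [(np.int64(44), np.int64(125), np.int64(252)), (np.int64(51), np.int64(126), np.int64(241)), (np.int64(34), np.int64(104), np.int64(214)), (np.int64(121), np.int64(144), np.int64(210)), (np.int64(255), np.int64(255), np.int64(241)), (np.int64(255), np.int64(251), np.int64(242)), (np.int64(247), np.int64(244), np.int64(240))]
```

```bash

python3 -m creep '[[-0.1,0.01,0,-0.029,0],[-0.22,0.02,0,-0.029,0],[-0.34,0.03,0,-0.029,0],[-0.46,0.04,0,-0.029,0],[-0.58,0.05,0,-0.029,0],[-0.7,0.06,0,-0.029,0],[-0.82,0.075,0,-0.029,0],[-0.946,0.087,0,-0.029,0]]'
python3 - <<'E'
from h import *
o=st()
s=snapshot('side');crop(s,280,90,370,230,5,'s24.png',10)
S=s["img"];h=cv2.cvtColor(S,cv2.COLOR_BGR2HSV)
m=((h[...,0]<8)|(h[...,0]>172))&(h[...,1]>150)&(h[...,2]>60); m[:,:300]=0;m[:,325:]=0;m[:160]=0;m[200:]=0
ys,xs=np.nonzero(m)
for r in range(ys.min(),ys.max()+1):
    x=xs[ys==r]
    if r%3==0 or r<ys.min()+3: print(r,x.min(),x.max())
E
```

```text
clock: 27.73
tool_pos: [0.605, -0.0436, 0.2244]
orientation: [-180.0, 0.0, -76.9]
force: [0.5, 0.0, 0.7]
opening: 0.0005
t 27.73 jig X 0.5777 Y -0.1846 z 0.2244 rpy [-180.      0.    -76.88] F [0.5 0.  0.7] M [0.   0.15 0.  ] op 0.0005 q [ 14.3  13.3  -6.1  -0.  -70.6  -1.2]
169 312 314
170 311 315
171 310 315
174 310 315
177 310 316
180 310 316
183 310 315
186 311 316
189 312 315
```

View pics/s24.png

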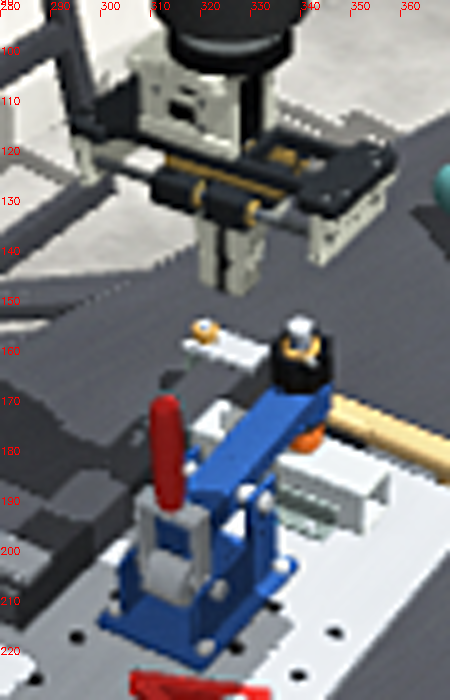

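```bash

python3 -m creep '[[-0.1,0,0,0,0],[-0.2,0,0.1,0,0],[-0.33,0.02,0.2,0,0],[-0.33,0.02,0.3,0,0],[-0.33,0.02,0.42,0,0],[-0.33,0.02,0.54,0,0],[-0.33,0.02,0.66,0,0],[-0.33,0.02,0.72,0,0]]'
python3 - <<'E'
from h import *
o=st()
s=snapshot('side');crop(s,280,90,370,230,5,'s25.png',10)
E
```

```text
clock: 28.45
tool_pos: [0.5948, -0.0132, 0.1499]
orientation: [179.8, 0.0, -76.9]
force: [-0.1, 0.0, -0.4]
opening: 0.0001
t 28.45 jig X 0.5750 Y -0.1527 z 0.1499 rpy [ 1.7984e+02  1.0000e-02 -7.6880e+01] F [-0.1  0.  -0.4] M [0.03 0.15 0.02] op 0.0001 q [ 17.5  15.2 -13.5  -0.  -61.4  -4.4]
```

View pics/s25.png

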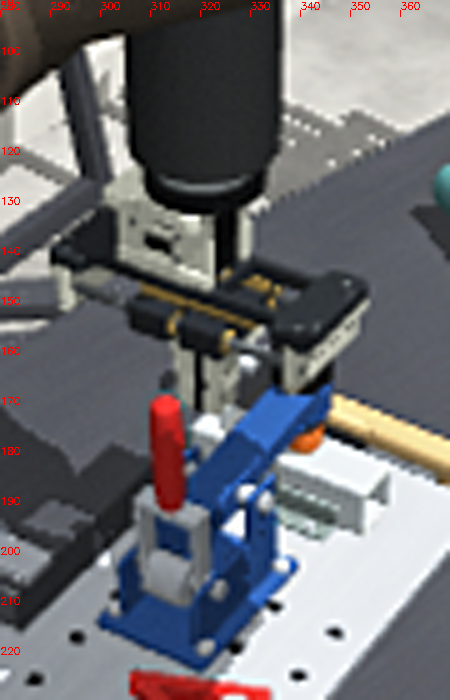

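```bash

python3 -m creep '[[-0.1,0,0,0,0],[-0.2,0,0,0,0],[-0.32,0,0,0,0],[-0.44,0,0,0,0],[-0.56,0,0,0,0],[-0.68,0,0.04,0,0],[-0.79,0,0.08,0,0],[-0.9,0,0.13,0,0]]'
python3 - <<'E'
from h import *
o=st()
s=snapshot('side');crop(s,270,90,360,230,5,'s26.png',10)
E
```

```text
clock: 29.17
tool_pos: [0.5752, 0.0758, 0.1396]
orientation: [-180.0, 0.0, -76.8]
force: [0.3, -4.2, 1.9]
opening: 0.0003
t 29.17 jig X 0.5768 Y -0.0616 z 0.1396 rpy [-1.7996e+02  1.0000e-02 -7.6830e+01] F [ 0.3 -4.2  1.9] M [-1.29  0.45 -0.03] op 0.0003 q [ 26.8  14.3 -16.3   0.  -59.3 -13.6]
```

View pics/s26.png

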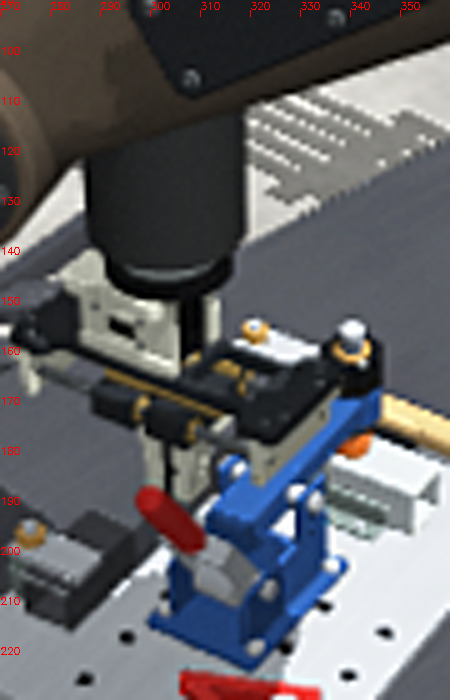

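```bash

python3 -m creep '[[-0.08,0,0.05,0,0],[-0.15,0,0.1,0,0],[-0.22,0,0.16,0,0],[-0.285,0,0.22,0,0],[-0.345,0,0.29,0,0],[-0.4,0,0.36,0,0],[-0.45,0,0.435,0,0],[-0.49,0,0.51,0,0]]'
python3 - <<'E'
from h import *
o=st()
s=snapshot('side');crop(s,260,90,360,230,5,'s27.png',10)
E
```

```text
clock: 29.88
tool_pos: [0.5643, 0.123, 0.0877]
orientation: [-180.0, 0.0, -76.9]
force: [-1.9, 0.2, 6.7]
opening: 0.0004
t 29.88 jig X 0.5774 Y -0.0131 z 0.0877 rpy [-1.7998e+02  2.0000e-02 -7.6860e+01] F [-1.9  0.2  6.7] M [0.08 1.01 0.02] op 0.0004 q [ 31.7  16.9 -20.3  -0.  -52.8 -18.5]
```

View pics/s27.png

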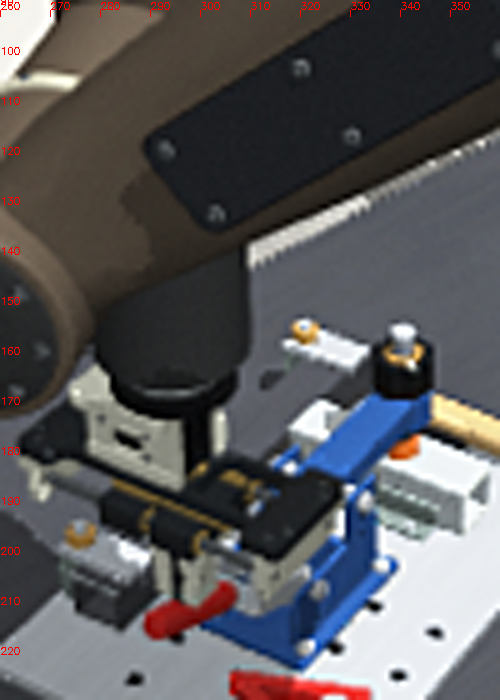

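```bash

python3 -m creep '[[-0.025,0,0.06,0,0],[-0.05,0,0.113,0,0],[-0.07,0,0.17,0,0],[-0.085,0,0.23,0,0],[-0.1,0,0.29,0,0],[-0.11,0,0.346,0,0],[-0.12,0,0.4,0,0],[-0.12,0,0.43,0,0]]'
python3 - <<'E'
from h import *
o=st()
s=snapshot('side');crop(s,260,130,360,250,6,'s28.png',10)
E
```

```text
clock: 30.6
tool_pos: [0.5617, 0.1349, 0.045]
orientation: [-180.0, 0.1, -76.9]
force: [-3.6, 4.2, 7.8]
opening: 0.0003
t 30.60 jig X 0.5777 Y -0.0010 z 0.0450 rpy [-1.7996e+02  6.0000e-02 -7.6850e+01] F [-3.6  4.2  7.8] M [1.44 1.66 0.01] op 0.0003 q [ 32.9  19.7 -22.8  -0.1 -47.4 -19.7]
```

View pics/s28.png

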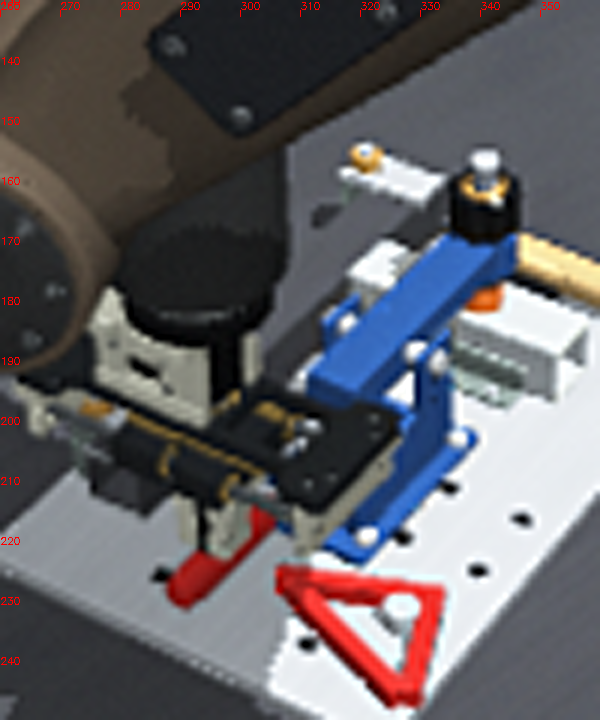

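```bash

python3 -m creep '[[0,0,0.01,0,0],[0,0,0.02,0,0],[0,0,0.03,0,0],[0,0,0.04,0,0],[0,0,0.04,0,0],[0,0,0.04,0,0],[0,0,0.04,0,0],[0,0,0.04,0,0]]'
python3 -c "
from h import *
st()"
```

```text
clock: 31.32
tool_pos: [0.5618, 0.135, 0.0427]
orientation: [-179.9, 0.1, -76.8]
force: [-8.3, 3.9, 17.4]
opening: 0.0002
t 31.32 jig X 0.5778 Y -0.0009 z 0.0427 rpy [-1.7991e+02  7.0000e-02 -7.6840e+01] F [-8.3  3.9 17.4] M [ 1.41  3.04 -0.  ] op 0.0002 q [ 32.9  19.9 -23.   -0.  -47.  -19.7]
```

```bash

python3 -m creep '[[0,0,0.01,0,0],[0,0,0.02,0,0],[0,0,0.03,0,0],[0,0,0.04,0,0],[0,0,0.04,0,0],[0,0,0.04,0,0],[0,0,0.04,0,0],[0,0,0.04,0,0]]'
python3 -c "
from h import *
st()"
```

```text
clock: 31.98
tool_pos: [0.5622, 0.1351, 0.0421]
orientation: [-179.8, 0.1, -76.8]
force: [-19.5, 3.0, 47.2]
opening: 0.0005
t 31.98 jig X 0.5782 Y -0.0009 z 0.0421 rpy [-1.798e+02  6.000e-02 -7.677e+01] F [-19.5   3.   47.2] M [ 1.2   7.64 -0.02] op 0.0005 q [ 32.9  19.9 -23.1   0.  -46.8 -19.7]
```

```bash

python3 -m creep '[[0,0,-0.1,0,0],[0,0,-0.2,0,0],[0,0,-0.3,0,0],[0,0,-0.45,0,0],[0,0,-0.6,0,0],[0,0,-0.75,0,0],[0,0,-0.9,0,0],[0,0,-1,0,0]]'
python3 -m creep '[[0,0.1,-0.1,0,0],[0,0.2,-0.2,0,0],[0,0.3,-0.3,0,0],[0,0.45,-0.45,0,0],[0,0.6,-0.6,0,0],[0,0.75,-0.75,0,0],[0,0.9,-0.9,0,0],[0,1,-1,0,0]]'
python3 - <<'E'
from h import *
o=st()
s=snapshot('side');crop(s,260,130,390,250,6,'s29.png',10)
t=snapshot('top');crop(t,285,110,415,215,6,"t29.png")
cv2.imwrite("pics/topF.png",t["img"]);cv2.imwrite("pics/sideF.png",s["img"])
E
```

```text
clock: 32.65
tool_pos: [0.5621, 0.134, 0.1386]
orientation: [-179.9, 0.0, -76.9]
force: [-0.0, -0.1, -1.1]
opening: 0.0006
clock: 33.32
tool_pos: [0.4626, 0.1105, 0.239]
orientation: [-179.9, 0.0, -76.9]
force: [-0.4, 0.6, 0.8]
opening: 0.0007
t 33.32 jig X 0.4756 Y -0.0014 z 0.2390 rpy [-1.7993e+02  3.0000e-02 -7.6850e+01] F [-0.4  0.6  0.8] M [ 0.08  0.07 -0.02] op 0.0007 q [ 37.2  -0.2 -19.8   0.  -70.4 -24.1]
```

View pics/s29.png

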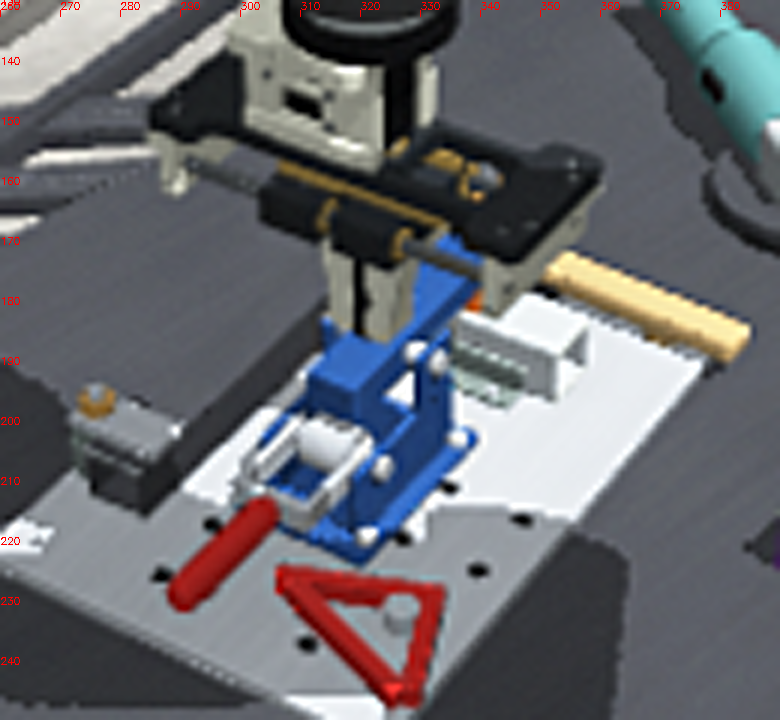

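View pics/t29.png

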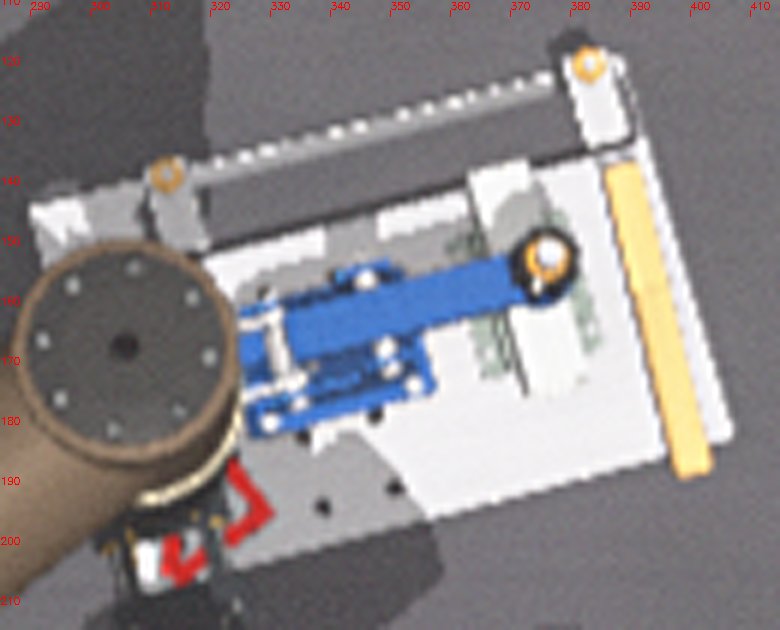

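```bash
python3 - <<'E'
from h import *
s=snapshot("side");t=snapshot("top");X,Y=axes()
P=lambda x,y,z:np.array([*(x*X+y*Y),z])
for th in(1.4,1.48,1.571): print(th,proj(s,P(.5755,-.112+.139*np.sin(th),.06+.139*np.cos(th))))
crop(s,278,205,308,235,16,"s30.png",5)
crop(t,355,130,390,185,12,"t30.png",5)
# rail edge & tube far end at z=.052
for uv in((361.5,138.3),(371.5,136)): w=onz(t,uv,.052); print("far end",w[:2]@X,w[:2]@Y)
for uv in((340,145.2),(385,134.2)): w=onz(t,uv,.052); print("rail",w[:2]@X,w[:2]@Y)
E
```

```text
1.4 [290.68915035 222.86807204]
1.48 [290.62204428 225.59658112]
1.571 [290.74432317 228.48572408]
far end 0.6673200126334748 -0.26116982316563614
far end 0.665968524675001 -0.3023966751931797
rail 0.6624909383074136 -0.1706019597672279
rail 0.6589663379006322 -0.35663802897379
```

View pics/s30.png

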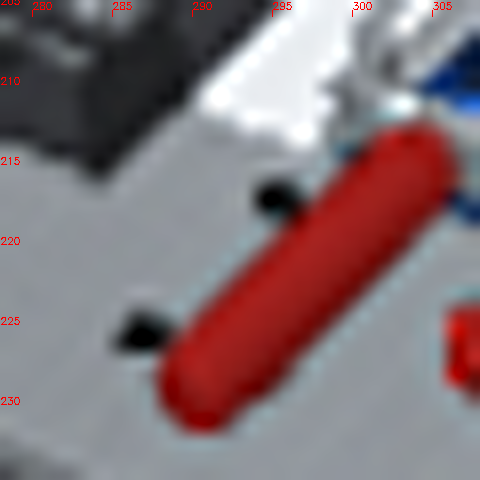

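View pics/t30.png

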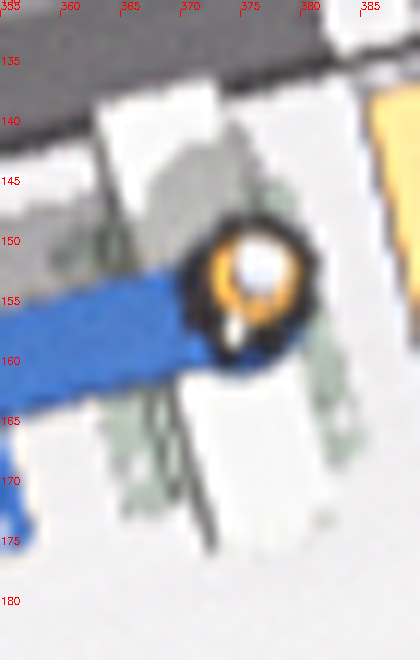

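```bash
python3 -c "
from plant import workorder
print(workorder.close_job())"
```

```text
the job is handed in; nothing more can be done
None
```

The tube is butted on the rail, the nut is set, the red lever is fully down, and the job was handed in at about 33 s. It reported no verdict.

- **Tube:** I pushed it along the nest until it stopped, with the wrist force rising to about 15 N and no further travel. The last pictures show its far end flush on the rail and the tube straight.
- **Nut:** With the lever up, I turned it back 131° to its zero stop and then 218° clockwise, aiming for 3.8 rad. The drag on the way was about 0.2 N m, as expected. The pad gap then looked like about 5 mm, plus or minus 2, against the 6.3 mm wanted.
- **Lever:** I pushed it down to its stop, where it took about 47 N with only 0.6 mm of travel. After I let go, its tip in the picture fits 1.57 rad.
- **Bystanders:** The brush and magnet look unmoved in the last close-ups. I did not check the hammer, both offcuts, grinder and helmet one by one, though nothing I felt or saw suggested contact with them.

**What disagreed or stayed open:**
- **TCP height:** The reported TCP height was about 28 mm too low. The pictures showed it and touching the table confirmed it, so I corrected every height for it.
- **Nut zero stop:** Its signal was weak, a single 0.63 N m peak and then about 0.3 N m while slipping.
- **Clamp force:** The force of the pad on the tube could not be measured. It rests on the nut setting alone.

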